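Set a block up on parallels in the drill vise

ROBOT

A 6-joint arm with a two-finger parallel gripper is mounted at the origin on a cart in front of the work surface, level with it; the furniture and walls round the work are solid. World frame = base frame: x ahead of the robot, y to its left, z up, the work surface at z = 0. Lengths are in mm, angles in rad, forces in N, time in s.
With the tool pointing down it reaches from about 350 to 975 mm from the base axis. Payload 7.1 kg.
Tool frame: the origin (TCP) lies on the front face of the gripper's body, between the roots of the fingers; the fingertips stand 80 mm ahead of it and the grasp point (between the pads) lies 61 mm ahead of it; z points along the fingers, y is the line along which they close (so a half turn about z gives the same grasp; the last joint's range is limited). The gripper opens to 88 mm and grips with 3 to 60 N. Pads are 20 mm wide; open, the fingers measure 115 mm over their backs; the gripper's body (75 mm by 178 mm) begins 61 mm behind the grasp point.
Start: joints at [1.173, 0.423, 1.63, -0, 1.089, -0.019], TCP at [231.097, 580.689, 302.675] pointing down, gripper open.
Joint ranges: [-3, 3], [-0.9, 2.11], [0.09, 2.58], [-1.31, 4.45], [0.11, 2.69], [-2.54, 2.54]. Speed limits (rad/s): [2.39, 2.39, 3.01, 3.14, 3.14, 3.14].

INTERFACE

Orientations are given as a rotation vector (axis times angle).
In Python, from workcell import readout, vision, close_job gives the robot as it stands.
- The arm moves only by the tool servo_tool, never from a script. Its argument "plan" is a list that holds one entry, the list of rows, each a list of 7 numbers: the gripper command: -1 is fully open, 1 is shut, values between are in proportion, then the shift along the world's x, y, z in units of 40 mm (1.0 is 40 mm), then the turn, a rotation vector about the world's x, y, z in units of 5 degrees (1.0 is 5 degrees). A call has 1 to 5 rows; each row shifts and turns the commanded pose from where the row before left it; what a row does not reach is not made up. A row lasts 1/12 s, in which the tool goes at most 41.7 mm and 7.16 degrees, less where a joint would pass 70% of its speed; a pose out of reach is approached as far as the arm can. A call is refused whole if a number of a shift passes 1 or a number of a turn 1, either way. A call with a gripper value outside its range is refused whole. The fingers move at their own pace and stop on an object; the grip force is fixed at half the most. Time passes only in rows, so rows that do not move let the fingers close. It gives the time, the measured TCP pose, the force, the opening and the grip force at its end, in the units of the state.
- readout.get_obs(): the state, without advancing time (a new reading comes with each control period).
- vision.get_image(name): name is "scene" or "side" or "wrist"; returns the picture (420x560x3 uint8, red, green, blue); there is no depth.
- vision.camera_params(name): a dict with "fx", "fy", "cx", "cy" (pixels), "D" ([k1, k2, p1, p2, k3] as OpenCV has them; the pictures are not rectified), "rvec" (rotation vector, rad) and "tvec" (3), from world to camera coordinates, as OpenCV has them; the wrist camera has in their place "hand_eye" (4x4, takes a point from camera to tool coordinates, whose origin is the TCP and whose axes are the flange's). Camera axes: x right, y down, z forward; pixel columns grow to the right and rows downward; lengths in mm; the calibration is good to about 2 mm. A picture is of the moment at which its call begins: read the wrist's pose just before it. camera_params takes no time and is no camera call.
- close_job(): hands the job in; it is judged then, once.
The state is a dict: "t": time; "qpos": joint angles; "qvel": joint speeds; "joint_torque": joint torques, N m; "ee_pos": TCP position; "orientation": TCP orientation; "ft_force": force on the tool from outside, world axes, zero at the start; "moment": the same for the moment, N m; "width": finger opening in mm; "grasp_force": force on a finger pad.
Only numpy, scipy, OpenCV 4.12 (cv2) and the standard library are available. Lean on these libraries where they do the work, as an engineer would, in place of code of your own. Each camera call takes 0.05 s, during which the arm holds its last target. There are 200 camera calls.

TASK

Set the aluminium block up in the vise, ready to be drilled through its middle: lay the two steel parallels across the bed and sit the block squarely on both, close to the fixed jaw and centred across the bed, its short side running from jaw to jaw and one parallel under each of its long edges so that the drill comes out between them. Stand the pine packing piece on the bed between the block and the bare sliding jaw to spare the block's finished face, then push the sliding jaw up until packing and block are snug against the fixed jaw. Leave the other things on the table where they are.

Things in the scene. Friction and masses are not known exactly. Their poses are not given: they have to be found in the camera images.
- vise: bright steel screwless vise, fixed to the table. Origin: centre of its underside; x along the bed from sliding to fixed jaw. Bed x -95 to +95 mm, 60 mm wide, flat top at z = 22 mm with a 12 mm slot along the middle that all parts bridge; its sides are free. Fixed jaw at the +x end, 60 mm wide, top at z = 52 mm, with a plywood facing whose face is at x = +70 mm.
- vise_jaw (a joint): slide of the sliding jaw along the vise's x, in m: 0 = widest (jaws 125 mm apart), grows as it closes; gap = 125 mm - value. Starts at 0 to 10 mm, slides with about 4 N of friction, stays where left. The jaw is a bare steel block 60 mm wide, 24 mm thick, 30 mm high above the bed.
- jaw_back (a point): point in the middle of the sliding jaw's back (the flat outer face, turned away from the fixed jaw), 18 mm above the bed; this face is pushed along the vise's +x to close the vise. It moves with the jaw.
- block: aluminium block 48 x 60 x 20 mm (x, y, z) with scribed centre cross and two counterbored holes on top; lies flat. Origin: centre of its underside. Its x is the short side. 0.11 to 0.22 kg. (Carry things round behind the 0.35 m high bench drill that stands between the robot and the parts.)
- parallel_1: steel parallel, one of two alike: bar 12 x 64 x 16 mm (x, y, z) with three small holes in its sides, standing on its 12 mm edge. Origin: centre of its underside; y runs along it. The two may change places.
- parallel_2: the other steel parallel, the same: 12 x 64 x 16 mm, origin at the centre of its underside, y along it.
- packer: pine packing piece, a clean sawn bar 18 x 64 x 32 mm (x, y, z) standing on its 18 mm edge: the tallest of the loose parts. Origin: centre of its underside; y runs along it.
- pine_offcut: bystander: flat split pine offcut 31 x 62 x 12 mm, lower and broader than the packing piece; origin: centre of its underside. Not to be moved.
- chuck_key: bystander: T-shaped steel drill chuck key 56 x 61 x 12 mm lying flat; origin: centre of its underside. Not to be moved.
- glue_bottle: bystander: white glue bottle with red nozzle, 42 mm across, 130 mm high, standing; origin: centre of its underside. Not to be moved.
Mind the look-alikes: they are no part of the job. Leave any pink or purple look-alike of the packer alone. Leave any blue look-alike of the parallel_1 alone.

How it is judged:
By the outcome, as a careful person would: the job done as asked, in the order asked, and still so for the second after the job is handed in, with the robot touching nothing.
It also fails if it takes over 118 s, if anything falls off the work surface, if the arm or the gripper's body presses on something with over 40 N, if the wrist force passes 120 N, or if a joint passes its speed limit or range.

## Working session

There is one attempt and no reset: what is moved stays moved. The work goes in short steps, Python scripts to look and compute and a tool call to move; the robot and the scene stay as the last step left them, time stands still between calls to the robot, and variables do not carry over. Pictures are saved under pics/ and viewed, at most 14 in all, crops included, and the job is handed in when it is done.

Besides the shell and the picture viewer there is one more tool, called after ">>>" as name([rows], argument=value, ...), one row to a line, values as JSON. servo_tool: Moves the arm, as the interface text tells. Its arguments: {"type":"object","properties":{"plan":{"type":"array"}},"required":["plan"]}

```bash
ls; mkdir -p pics; cat > h.py <<'E'
import numpy as np,cv2
from workcell import readout,vision,close_job
from scipy.spatial.transform import Rotation as R
def cam(n,obs=None):
    p=vision.camera_params(n);K=np.array([[p['fx'],0,p['cx']],[0,p['fy'],p['cy']],[0,0,1.]]);D=np.array(p['D'],float)
    if 'rvec' in p:
        Rm=cv2.Rodrigues(np.array(p['rvec'],float))[0];t=np.array(p['tvec'],float).ravel()
    else:
        o=obs or readout.get_obs();T=np.eye(4);T[:3,:3]=R.from_rotvec(o['orientation']).as_matrix();T[:3,3]=o['ee_pos']
        M=np.linalg.inv(T@np.array(p['hand_eye']));Rm,t=M[:3,:3],M[:3,3]
    return K,D,Rm,t
def at_z(c,px,z):
    K,D,Rm,t=c;u=cv2.undistortPoints(np.array(px,float).reshape(-1,1,2),K,D).reshape(-1,2)
    d=np.c_[u,np.ones(len(u))]@Rm;o=-Rm.T@t
    return o+d*((z-o[2])/d[:,2])[:,None]
def proj(c,P):
    K,D,Rm,t=c
    return cv2.projectPoints(np.array(P,float).reshape(-1,1,3),cv2.Rodrigues(Rm)[0],t,K,D)[0].reshape(-1,2)
def snap(n,f):
    im=vision.get_image(n);cv2.imwrite('pics/'+f,im[:,:,::-1]);return im
E
python3 - <<'E'
from h import *
o=readout.get_obs();print({k:np.round(v,3) for k,v in o.items()})
for n in('scene','side','wrist'):
    snap(n,n+'0.png');K,D,Rm,t=cam(n);print(n,K[0],-Rm.T@t,Rm[2])
print(vision.camera_params('wrist'))
E
```

```text
pics
{'t': np.float64(0.0), 'qpos': array([ 1.173,  0.424,  1.631,  0.   ,  1.089, -0.019]), 'qvel': array([-0.001,  0.001,  0.001, -0.001,  0.001,  0.   ]), 'joint_torque': array([ 2.0000e-03, -5.4464e+01, -2.7366e+01,  6.4000e-02,  2.3000e-02,
       -0.0000e+00]), 'ee_pos': array([230.925, 580.304, 301.914]), 'orientation': array([-5.910e-01, -3.085e+00,  2.000e-03]), 'ft_force': array([0.258, 0.385, 0.761]), 'moment': array([0.02 , 0.053, 0.053]), 'grasp_force': np.float64(0.0), 'width': np.float64(87.776)}
scene [464.83066698   0.         278.55453099] [ 101.63098842 -402.9921671   869.60596413] [ 0.4759401   0.36847177 -0.7985672 ]
side [437.90387811   0.         272.97759801] [620.32833959 819.61343408 810.837156  ] [-0.0059437  -0.73960299 -0.67301715]
wrist [343.70818383   0.         278.59089642] [154.16142475 611.47782511 384.59323968] [ 0.27636644 -0.1105331  -0.95467483]
{'fx': 343.70818383129927, 'fy': 343.70818383129927, 'cx': 278.5908964204013, 'cy': 209.6944676352427, 'D': array([-0.07063112,  0.        ,  0.        ,  0.        ,  0.        ]), 'hand_eye': array([[-2.80374386e-04, -9.54665889e-01, -2.97679293e-01,
         8.28537516e+01],
       [ 9.99999708e-01, -4.79319469e-04,  5.95324053e-04,
         3.69054910e-01],
       [-7.11019047e-04, -2.97679039e-01,  9.54665745e-01,
        -8.24913228e+01],
       [ 0.00000000e+00,  0.00000000e+00,  0.00000000e+00,
         1.00000000e+00]])}
```

View pics/scene0.png

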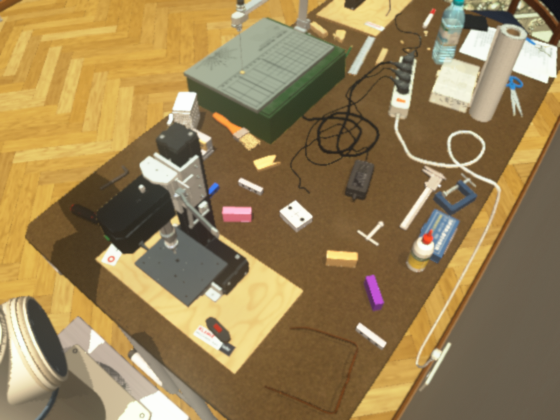

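View pics/side0.png

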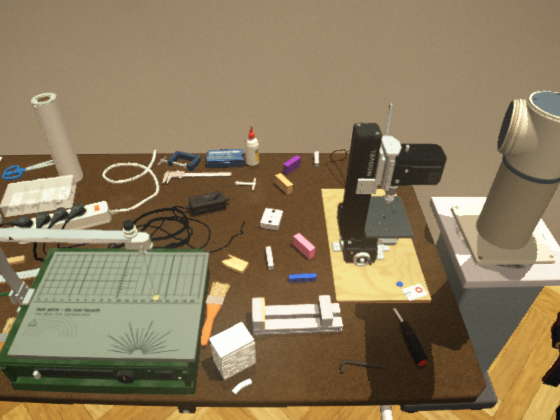

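The scene view shows the block at (296,215), parallels (white bars) at (250,186) and (371,335), the pine packer at (342,258), pink (237,214) and purple (374,292) look-alikes, a blue bar (213,190), and the flat offcut (267,161). The side view shows the vise at (297,317) and the blue look-alike at (303,277).

```bash
python3 - <<'E'
from h import *
s=cam('side');c=cam('scene')
for n,a,z in[('block',(272,213),20),('parA',(269,257),16),('parB',(317,156),16),('packer',(284,182),32),('pink',(304,243),32),('purple',(291,163),32),('blue',(303,277),16),('vise',(297,322),22),('offc',(236,264),12),('key',(246,183),6),('glue',(252,163),0)]:
    print(n,at_z(s,a,z)[0].round())
for n,a,z in[('block',(296,213),20),('parA',(251,184),16),('parB',(371,333),16),('packer',(342,254),32)]: print(n,at_z(c,a,z)[0].round())
im=cv2.imread('pics/side0.png');a=cv2.resize(im[285:345,240:355],None,fx=6.8,fy=6.8,interpolation=cv2.INTER_CUBIC)
cv2.imwrite('pics/vise0.png',a)
k=cv2.imread('pics/scene0.png');b=cv2.resize(k[150:350,220:400],None,fx=3,fy=3,interpolation=cv2.INTER_CUBIC)
cv2.imwrite('pics/parts0.png',b)
E
```

```text
block [616. -63.  20.]
parA [624.  94.  16.]
parB [ 471. -340.   16.]
packer [ 581. -184.   32.]
pink [537.  62.  32.]
purple [ 557. -278.   32.]
blue [544. 158.  16.]
vise [564. 286.  22.]
offc [704. 113.  12.]
key [ 693. -213.    6.]
glue [ 679. -324.    0.]
block [619. -52.  20.]
parA [626.  86.  16.]
parB [ 477. -336.   16.]
packer [ 584. -197.   32.]
```

View pics/vise0.png

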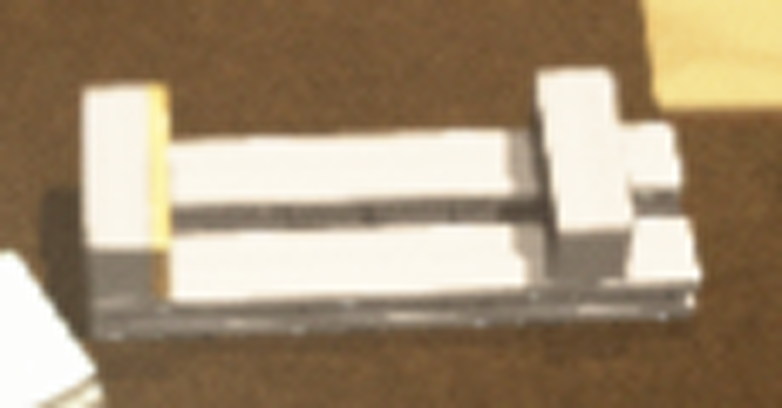

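View pics/parts0.png

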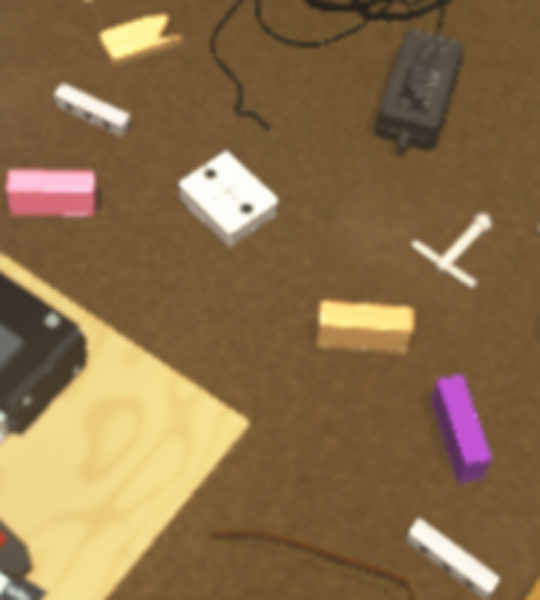

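The vise crop shows the fixed jaw with its yellow ply facing at the left (world +x) and the sliding jaw at the right. In the parts crop (scene pixel in brackets) the candidates are:
- **Packer:** tall pine bar at (365,325) [342,258]. Not it: pink [237,214], purple [374,292], flat split offcut [267,161].
- **Parallels:** white bars with holes at [251,186] and [371,335]. Not it: the blue bar [213,190].
- **Block:** [296,215].

```bash
python3 - <<'E'
from h import *
s=cam('side');c=cam('scene')
def C(u): return at_z(c,np.array(u)/3+[220,150],Z)
def S(u): return at_z(s,np.array(u)/6.8+[240,285],Z)
def ang(p): return np.degrees(np.arctan2(p[1,1]-p[0,1],p[1,0]-p[0,0])).round(1)
Z=16
for n,u in[('A',[(63,86),(130,116)]),('B',[(418,521),(497,577)])]: p=C(u);print(n,p.mean(0).round(),ang(p),np.linalg.norm(p[0]-p[1]))
Z=32;p=C([(321,300),(413,307)]);print('pk',p.mean(0),ang(p),np.linalg.norm(p[0]-p[1]))
Z=20;p=C([(227,152),(277,200),(231,234),(180,186)]);print('bl',p,p.mean(0),[ang(p[i:i+2]) for i in range(3)],np.linalg.norm(np.diff(p,axis=0),axis=1))
Z=22;p=S([(172,300),(530,285),(172,140),(505,130)]);print('bed',p,ang(p[:2]),ang(p[2:]))
Z=52;p=S([(168,85),(168,245),(540,70),(555,232),(610,70),(632,225)]);print('jaws',p)
print('drill top',at_z(s,[(366,127),(352,130),(445,150)],350),at_z(c,[(178,135),(180,125),(200,140)],350))
print('cube',at_z(s,[(211,330),(247,326),(255,345)],50))
E
```

```text
A [628.  85.  16.] -82.4 63.01305890934491
B [ 479. -339.   16.] -92.2 61.3741059568409
pk [ 590.5268407  -194.23280974   32.        ] -58.0 64.91477639361416
bl [[647.3480453  -30.68860173  20.        ]
 [633.29136244 -87.58738417  20.        ]
 [587.29061127 -78.33567035  20.        ]
 [599.46267948 -21.64696429  20.        ]] [616.84817462 -54.56465513  20.        ] [np.float64(-103.9), np.float64(168.6), np.float64(77.9)] [58.60940007 46.92188527 57.98076094]
bed [[631.39078579 303.80988608  22.        ]
 [520.53247993 299.02915702  22.        ]
 [631.80990424 243.48609843  22.        ]
 [524.02417827 240.08145389  22.        ]] -177.5 -178.2
jaws [[632.78391059 244.20280282  52.        ]
 [632.30795075 304.05188347  52.        ]
 [514.86675005 238.90229685  52.        ]
 [515.27867324 300.07229584  52.        ]
 [492.60506354 239.08052702  52.        ]
 [491.65593392 297.7708939   52.        ]]
drill top [[425.17997342  43.04204554 350.        ]
 [455.65468453  55.0966027  350.        ]
 [285.54442344 125.02644808 350.        ]] [[428.81907831  53.5844885  350.        ]
 [447.41755821  67.74889052 350.        ]
 [441.86339144  17.05711945 350.        ]]
cube [[740.67090558 324.27102721  50.        ]
 [668.25053112 314.64034448  50.        ]
 [650.95500353 358.59434362  50.        ]]
```

View pics/wrist0.png

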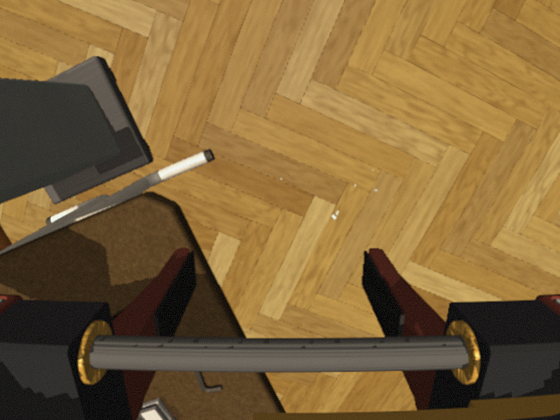

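The wrist camera sees only floor and the table edge at the start. The arm can go round by the far side with the tool yaw near -90°, which puts the camera away from the drill. I'll go to parallel A first.

>>> servo_tool([
  [[-1,1,-0.3,0,0,0,-1],[-1,1,-0.3,0,0,0,-1],[-1,1,-0.3,0,0,0,-1],[-1,1,-0.3,0,0,0,-1],[-1,1,-0.3,0,0,0,-1]],
])

```text
t: 0.57
ee_pos: [432.2, 520.0, 302.4]
orientation: [-1.251, -2.882, 0.001]
ft_force: [-0.5, 0.6, -0.6]
width: 87.6
grasp_force: 0.0
```

>>> servo_tool([
  [[-1,1,-0.3,0,0,0,-1],[-1,1,-0.3,0,0,0,-1],[-1,1,-0.3,0,0,0,-1],[-1,1,-0.3,0,0,0,-1],[-1,1,-0.3,0,0,0,-1]],
])

```text
t: 0.98
ee_pos: [631.9, 459.9, 302.2]
orientation: [-1.845, -2.542, 0.001]
ft_force: [0.4, 0.9, 0.1]
width: 87.9
grasp_force: 0.0
```

>>> servo_tool([
  [[-1,0,-0.8,0,0,0,-1],[-1,0,-0.8,0,0,0,-1],[-1,0,-0.8,0,0,0,-1],[-1,0,-0.8,0,0,0,-1],[-1,0,-0.8,0,0,0,-1]],
])

```text
t: 1.4
ee_pos: [629.9, 299.3, 302.0]
orientation: [-2.352, -2.082, 0.002]
ft_force: [0.4, -0.9, 0.4]
width: 87.8
grasp_force: 0.0
```

>>> servo_tool([
  [[-1,-0.1,-0.1,0,0,0,-1],[-1,-0.1,-0.1,0,0,0,-1],[-1,-0.1,-0.1,0,0,0,-1],[-1,-0.1,-0.1,0,0,0,-1],[-1,-0.1,-0.1,0,0,0,-1]],
])

```text
t: 1.82
ee_pos: [609.9, 280.5, 302.3]
orientation: [-2.747, -1.524, 0.001]
ft_force: [-1.0, 0.9, 0.2]
width: 87.7
grasp_force: 0.0
```

>>> servo_tool([
  [[-1,-0.1,-0.1,0,0,0,-1],[-1,-0.1,-0.1,0,0,0,-1],[-1,-0.1,-0.1,0,0,0,-1],[-1,-0.1,-0.1,0,0,0,-1],[-1,-0.1,-0.1,0,0,0,-1]],
])

```text
t: 2.23
ee_pos: [589.8, 260.7, 302.3]
orientation: [3.012, 0.894, -0.001]
ft_force: [0.8, 0.2, -0.2]
width: 88.0
grasp_force: 0.0
```

>>> servo_tool([
  [[-1,-0.1,0,0,0,0,-1],[-1,-0.1,0,0,0,0,-1],[-1,-0.1,0,0,0,0,-1],[-1,0,0,0,0,0,-1],[-1,0,0,0,0,0,-1]],
])

```text
t: 2.65
ee_pos: [577.8, 260.9, 302.4]
orientation: [3.134, 0.221, -0.001]
ft_force: [-0.2, -0.6, -0.2]
width: 87.9
grasp_force: 0.0
```

>>> servo_tool([
  [[-1,0,0,0,0,0,-1],[-1,0,0,0,0,0,0]],
])

```text
t: 2.82
ee_pos: [578.0, 260.9, 302.4]
orientation: [3.14, 0.086, -0.001]
ft_force: [0.4, 0.9, -0.5]
width: 87.5
grasp_force: 0.0
```

```bash
python3 - <<'E'
from h import *
import json
o=readout.get_obs();im=snap('wrist','w1.png')
json.dump({k:np.array(o[k]).tolist() for k in('ee_pos','orientation')},open('w1.json','w'))
print(o['ee_pos'],o['orientation'],o['qpos'])
cv2.imwrite('pics/w1b.png',cv2.resize(im[:,:,::-1],(784,588),interpolation=cv2.INTER_CUBIC))
E
```

```text
[578.01947227 260.87622236 302.38378607] [ 3.14021695e+00  8.55110833e-02 -8.80310024e-04] [4.05187833e-01 4.37004893e-01 1.60846401e+00 1.15013900e-05
 1.09672271e+00 1.92153047e+00]
```

View pics/w1b.png

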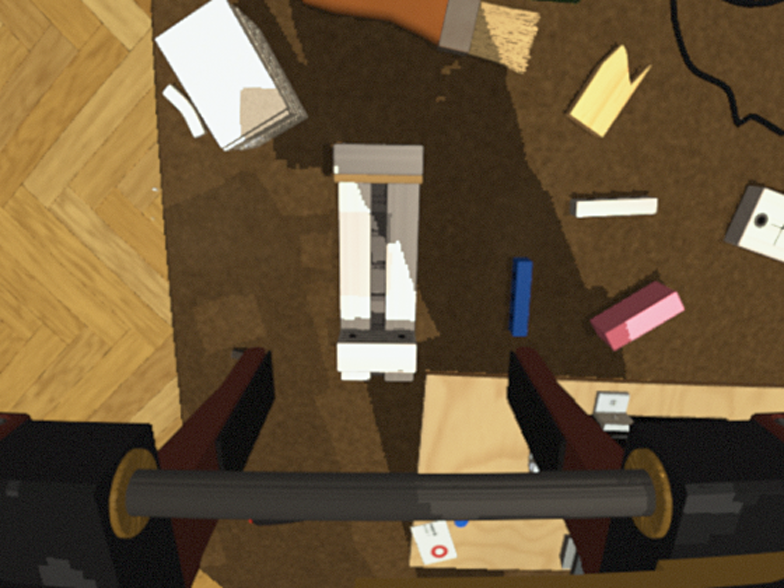

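The wrist view (784 wide) shows the vise's fixed jaw top at (333–422, 144–182), the sliding jaw top at (338–416, 344–371), parallel A at (576–658, 198–216), and the blue bar at (521,297).

```bash
python3 - <<'E'
from h import *
import json
c=cam('wrist',json.load(open('w1.json')))
W=lambda u,z:at_z(c,(np.array(u)+.5)/1.4-.5,z)
print('fixtop',W([(333,144),(422,145),(422,182),(334,181)],52).round(1))
print('slide',W([(338,344),(416,345),(415,372),(339,370)],52).round(1))
print('bed edges',W([(340,200),(338,320),(419,200),(415,310)],22).round(1))
p=W([(576,201),(658,198),(658,214),(576,216)],16);print('A',p.round(1),p.mean(0))
im=cv2.imread('pics/w1.png')
a=cv2.resize(im[90:280,225:315],None,fx=3.1,fy=3.1,interpolation=cv2.INTER_CUBIC)
b=cv2.resize(im[130:165,395:480],None,fx=5,fy=5,interpolation=cv2.INTER_CUBIC)
o=np.zeros((589,720,3),np.uint8);o[:a.shape[0],:a.shape[1]]=a;o[:b.shape[0],285:285+b.shape[1]]=b
cv2.imwrite('pics/w1c.png',o);print(a.shape)
E
```

```text
fixtop [[657.8 304.2  52. ]
 [660.3 245.   52. ]
 [636.1 243.3  52. ]
 [633.6 303.   52. ]]
slide [[513.9 297.6  52. ]
 [516.4 239.   52. ]
 [493.9 238.2  52. ]
 [492.4 296.4  52. ]]
bed edges [[617.5 301.5  22. ]
 [521.7 300.8  22. ]
 [620.6 242.6  22. ]
 [533.6 239.5  22. ]]
A [[626.5 121.7  16. ]
 [633.2  57.   16. ]
 [621.   54.4  16. ]
 [615.1 119.8  16. ]] [623.94910181  88.24205143  16.        ]
(589, 279, 3)
```

View pics/w1c.png

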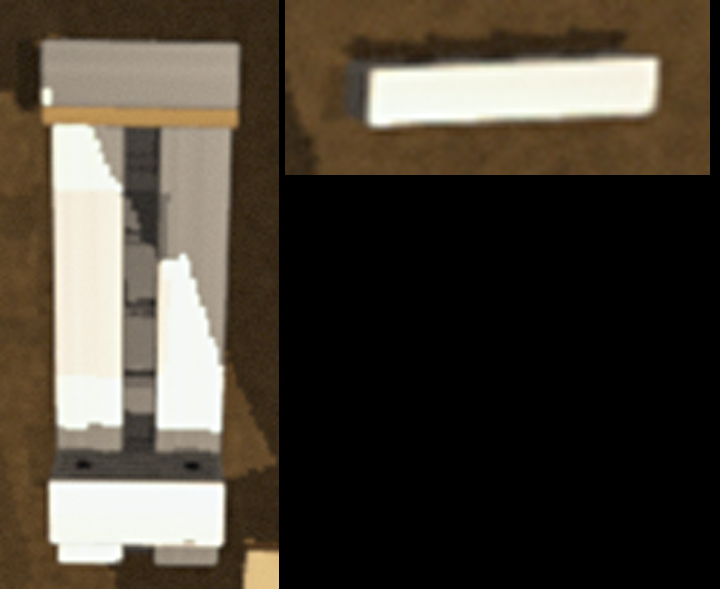

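```bash
python3 - <<'E'
from h import *
import json
c=cam('wrist',json.load(open('w1.json')))
V=lambda u,z:at_z(c,(np.array(u)+.5)/3.1-.5+[225,90],z)
A=lambda u,z:at_z(c,(np.array(u)+.5-[285,0])/5-.5+[395,130],z)
ang=lambda p,q:np.degrees(np.arctan2(*(q-p)[1::-1])).round(2)
p=V([(41,41),(240,43),(239,126),(41,123)],52);print(p.round(1),ang(p[1],p[0]),ang(p[2],p[3]),'facemid',p[2:].mean(0))
b=V([(52,130),(57,425),(232,130),(222,430)],22);print(b.round(1),ang(b[1],b[0]),ang(b[3],b[2]))
s=V([(50,482),(223,482),(223,545),(50,545)],52);print('sj',s.round(1),s.mean(0),ang(s[1],s[0]))
a=A([(370,69),(658,59),(656,112),(370,126)],16);print('A',a.round(1),a.mean(0),ang(a[0],a[1]),ang(a[3],a[2]))
E
```

```text
[[657.7 304.   52. ]
 [660.3 244.3  52. ]
 [635.7 242.8  52. ]
 [633.4 303.5  52. ]] 92.48 92.21 facemid [634.56452194 273.14802625  52.        ]
[[628.9 303.1  22. ]
 [523.9 298.9  22. ]
 [632.1 243.   22. ]
 [525.2 239.   22. ]] 2.31 2.16
sj [[514.4 298.1  52. ]
 [517.6 239.5  52. ]
 [494.  237.9  52. ]
 [490.7 297.6  52. ]] [504.19788232 268.27234346  52.        ] 93.15
A [[626.6 121.4  16. ]
 [633.1  57.7  16. ]
 [621.7  55.8  16. ]
 [614.4 119.4  16. ]] [623.91983675  88.56414397  16.        ] -84.18 -83.49
```

Vise: yaw 2.25°, face centre about (634.2, 273.3). Parallel A: (624.5, 88), yaw -84°.

>>> servo_tool([
  [[-1,0.23,-0.86,0,0,0,0.12],[-1,0.23,-0.86,0,0,0,0.12],[-1,0.23,-0.86,0,0,0,0.12],[-1,0.23,-0.86,0,0,0,0.12],[-1,0.24,-0.88,0,0,0,0.12]],
])

```text
t: 3.28
ee_pos: [624.7, 86.8, 302.6]
orientation: [-3.136, -0.179, 0.0]
ft_force: [0.8, 1.0, -0.9]
width: 87.8
grasp_force: 0.0
```

>>> servo_tool([
  [[-1,0,0,-1,0,0,0],[-1,0,0,-1,0,0,0],[-1,0,0,-1,0,0,0],[-1,0,0,-0.9,0,0,0],[-1,0,0,-0.6,0,0,0]],
])

```text
t: 3.7
ee_pos: [622.9, 87.7, 119.0]
orientation: [3.136, 0.177, -0.006]
ft_force: [-0.7, -0.4, 1.0]
width: 87.6
grasp_force: 0.0
```

>>> servo_tool([
  [[-1,0,0,-0.5,0,0,0],[-1,0,0,-0.45,0,0,0],[-1,0,0,0,0,0,0]],
])

```text
t: 3.95
ee_pos: [623.8, 88.0, 81.7]
orientation: [3.136, 0.177, -0.005]
ft_force: [-0.8, 0.0, 0.1]
width: 87.9
grasp_force: 0.0
```

>>> servo_tool([
  [[1,0,0,0,0,0,0],[1,0,0,0,0,0,0],[1,0,0,0,0,0,0],[1,0,0,0,0,0,0]],
])

```text
t: 4.28
ee_pos: [624.9, 88.2, 85.4]
orientation: [-3.137, -0.174, -0.002]
ft_force: [0.9, -0.4, 0.3]
width: 64.7
grasp_force: 0.6
```

>>> servo_tool([
  [[1,0,0,0,0,0,0],[1,0,0,0,0,0,0],[1,0,0,0.2,0,0,0],[1,0,0,0.5,0,0,0],[1,0,0,0.8,0,0,0]],
])

```text
t: 4.7
ee_pos: [622.6, 87.9, 143.0]
orientation: [3.136, 0.173, -0.009]
ft_force: [-0.6, -0.9, -0.9]
width: 63.8
grasp_force: 30.0
```

>>> servo_tool([
  [[1,0,0.92,0.3,0,0,-0.17],[1,0,0.92,0.2,0,0,-0.17],[1,0,0.92,0,0,0,-0.17],[1,0.01,0.92,0,0,0,-0.17],[1,0.01,0.94,0,0,0,-0.17]],
])

```text
t: 5.12
ee_pos: [625.2, 274.5, 165.8]
orientation: [-3.141, -0.055, -0.001]
ft_force: [0.8, 0.2, -0.3]
width: 63.4
grasp_force: 30.0
```

>>> servo_tool([
  [[1,0,0,0,0,0,0],[1,0,0,0,0,0,0]],
])

```text
t: 5.28
ee_pos: [624.9, 275.0, 165.1]
orientation: [-3.141, -0.062, -0.001]
ft_force: [1.1, -1.8, -1.6]
width: 63.9
grasp_force: 30.0
```

```bash
python3 - <<'E'
from h import *
o=readout.get_obs();print(o['ee_pos'],o['orientation'])
im=snap('wrist','w2.png');c=cam('wrist',o)
s=vision.get_image('side')[270:350,235:355,::-1]
a=cv2.resize(im[:,:,::-1],(560,420));b=cv2.resize(s,None,fx=4.6,fy=4.6,interpolation=cv2.INTER_CUBIC)
o=np.zeros((600,800,3),np.uint8)
w=cv2.resize(im[150:400,130:430,::-1],None,fx=.8,fy=.8)
o[:b.shape[0],:b.shape[1]]=b;o[368+32:600,0:240]=w[:200]
o[380:600,250:543]=cv2.resize(im[:,:,::-1],(293,220))
cv2.imwrite('pics/w2c.png',o);cv2.imwrite('pics/side2.png',vision.get_image('side')[:,:,::-1])
E
```

```text
[624.91764867 275.00704759 165.09563102] [-3.14082493e+00 -6.16810672e-02 -7.72962643e-04]
```

View pics/w2.png

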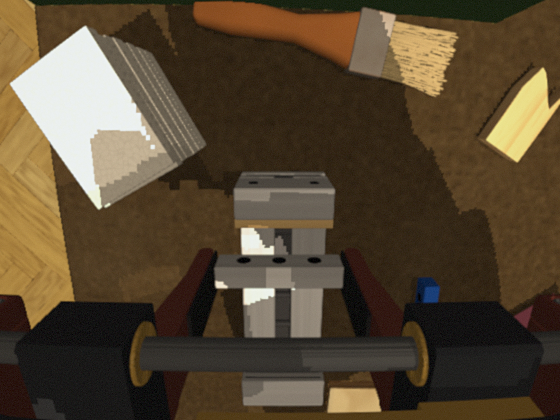

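The wrist view shows the bar held level at (217–343, 267–288), just in front of the facing's front edge at row 227 (columns 235–333).

```bash
cat >> h.py <<'E'
ang=lambda p,q:np.degrees(np.arctan2(*(q-p)[1::-1])).round(2)
E
python3 - <<'E'
from h import *
o=dict(ee_pos=[624.92,275.0,165.1],orientation=[-3.14082,-.06168,-.00077])
c=cam('wrist',o)
f=at_z(c,[(235,227),(333,227.5)],52);print('face',f,f.mean(0),ang(f[1],f[0]))
b=at_z(c,[(217,267),(342.5,267),(342.5,288),(217,288)],96.5);print('bar',b,b.mean(0),ang(b[1],b[0]),ang(b[2],b[3]))
e=at_z(c,[(240,228),(325,228)],22);print('bed',e)
u=np.array([.9992,.0393]);v=np.array([-.0393,.9992]);D=(b.mean(0)-f.mean(0))[:2];print(D@u,D@v)
E
```

```text
face [[633.7320314  302.57940824  52.        ]
 [635.75107468 243.09940296  52.        ]] [634.74155304 272.8394056   52.        ] 91.94
bar [[629.2208279  305.97920418  96.5       ]
 [631.64713276 244.71707241  96.5       ]
 [620.02503704 243.55565862  96.5       ]
 [617.53952312 306.20629809  96.5       ]] [624.60813021 275.11455833  96.5       ] 92.27 92.27
bed [[621.87255619 302.73312069  22.        ]
 [624.21843418 243.22632683  22.        ]]
-10.035902592069132 2.67157611829352
```

>>> servo_tool([
  [[1,0.04,-0.06,0,0,0,0],[1,0,0,-0.5,0,0,0],[1,0,0,-0.5,0,0,0],[1,0,0,-0.25,0,0,0],[1,0,0,-0.1,0,0,0]],
])

```text
t: 5.85
ee_pos: [627.7, 270.1, 110.7]
orientation: [-3.139, -0.053, -0.002]
ft_force: [-0.6, 4.6, 3.3]
width: 63.9
grasp_force: 30.0
```

>>> servo_tool([
  [[1,0,0,-0.08,0,0,0],[1,0,0,-0.02,0,0,0],[1,0,0,0,0,0,0]],
])

```text
t: 6.1
ee_pos: [627.7, 270.1, 107.0]
orientation: [-3.14, -0.054, -0.002]
ft_force: [1.5, 4.3, -0.7]
width: 63.2
grasp_force: 30.0
```

>>> servo_tool([
  [[1,-0.03,0.06,0,0,0,0],[1,0,0,0,0,0,0]],
])

```text
t: 6.27
ee_pos: [625.6, 272.1, 106.6]
orientation: [3.14, 0.055, -0.001]
ft_force: [0.2, 0.6, -1.2]
width: 63.6
grasp_force: 30.0
```

>>> servo_tool([
  [[1,0,0,-0.02,0,0,0],[1,0,0,0,0,0,0]],
])

```text
t: 6.43
ee_pos: [625.6, 272.3, 105.6]
orientation: [3.14, 0.056, -0.001]
ft_force: [-0.2, 0.6, -0.9]
width: 63.2
grasp_force: 30.0
```

Free laterally. I'll lower until contact shows.

>>> servo_tool([
  [[1,0,0,-0.03,0,0,0],[1,0,0,0,0,0,0]],
])

```text
t: 6.6
ee_pos: [625.6, 272.7, 104.4]
orientation: [3.141, 0.056, -0.001]
ft_force: [-1.1, 0.5, -0.5]
width: 64.1
grasp_force: 30.0
```

>>> servo_tool([
  [[1,0,0,-0.02,0,0,0],[1,0,0,0,0,0,0]],
])

```text
t: 6.77
ee_pos: [625.7, 272.9, 103.7]
orientation: [3.141, 0.056, -0.0]
ft_force: [0.1, 0.2, -0.5]
width: 63.7
grasp_force: 30.0
```

>>> servo_tool([
  [[1,0,0,-0.02,0,0,0],[1,0,0,0,0,0,0]],
])

```text
t: 6.93
ee_pos: [625.7, 272.9, 102.9]
orientation: [3.141, 0.056, -0.0]
ft_force: [0.3, 0.4, -0.7]
width: 63.2
grasp_force: 30.0
```

>>> servo_tool([
  [[1,0,0,-0.02,0,0,0],[1,0,0,0,0,0,0]],
])

```text
t: 7.1
ee_pos: [625.7, 273.0, 102.1]
orientation: [3.141, 0.056, -0.0]
ft_force: [-0.3, -0.8, -1.1]
width: 63.5
grasp_force: 30.0
```

```bash
python3 - <<'E'
from h import *
o=readout.get_obs();print(o['ee_pos'],o['orientation'])
im=snap('wrist','w3.png');s=snap('side','s3.png')
O=np.zeros((600,800,3),np.uint8)
O[:320,:]=cv2.resize(im[180:340,130:430,::-1],(800,320) ,interpolation=cv2.INTER_CUBIC)[:320]
b=cv2.resize(s[285:341,220:340,::-1],(600,280),interpolation=cv2.INTER_CUBIC);O[320:,:600]=b
cv2.imwrite('pics/w3c.png',O)
E
```

```text
[625.70480474 272.95370438 102.12863957] [ 3.14102004e+00  5.61469180e-02 -3.17634911e-04]
```

View pics/w3c.png

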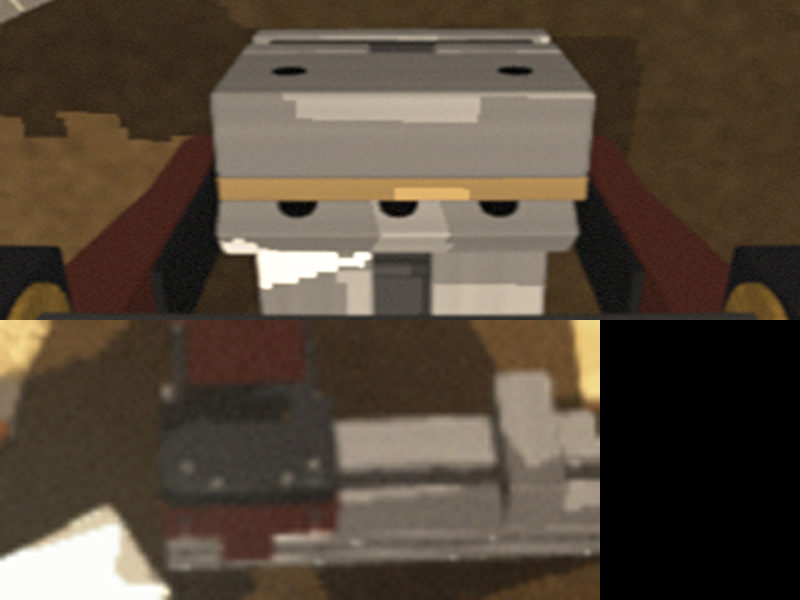

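The crop shows the hole face (rows 200–235) mostly turned up and the top face narrow (235–250). The bar caught the ply edge on the way down and tipped about 45° in the grip. I'll lift, back off from the jaw, and tilt the tool to bring it upright before setting it on the open bed.

>>> servo_tool([
  [[1,-0.05,0,0.4,0,0,0],[1,-0.1,0,0.6,0,0,0],[1,-0.2,-0.02,0.6,0,1,0],[1,-0.1,-0.02,0,0,1,0],[1,-0.1,-0.02,0,0,1,0]],
])

```text
t: 7.62
ee_pos: [604.6, 271.3, 170.5]
orientation: [-3.107, -0.057, 0.408]
ft_force: [-0.3, 0.1, -2.1]
width: 63.3
grasp_force: 30.0
```

>>> servo_tool([
  [[1,0,0,0,0,1,0],[1,0,0,0,0,1,0],[1,0,0,0,0,1,0],[1,0,0,0,0,0,0],[1,0,0,0,0,0,0]],
])

```text
t: 8.03
ee_pos: [604.3, 270.4, 166.3]
orientation: [-3.026, -0.053, 0.807]
ft_force: [-0.0, -0.5, 0.0]
width: 63.5
grasp_force: 30.0
```

```bash
python3 - <<'E'
from h import *
o=readout.get_obs();print(o['ee_pos'],o['orientation'])
im=snap('wrist','w4.png');s=snap('side','s4.png')
O=np.zeros((600,800,3),np.uint8)
O[:,:]=cv2.resize(im[150:375,130:430,::-1],(800,600) ,interpolation=cv2.INTER_CUBIC)
b=cv2.resize(s[285:341,220:340,::-1],(360,168),interpolation=cv2.INTER_CUBIC);O[432:,440:]=b
cv2.imwrite('pics/w4c.png',O)
E
```

```text
[604.28033973 270.41382975 166.33645309] [-3.02615155 -0.05337735  0.80685821]
```

View pics/w4c.png

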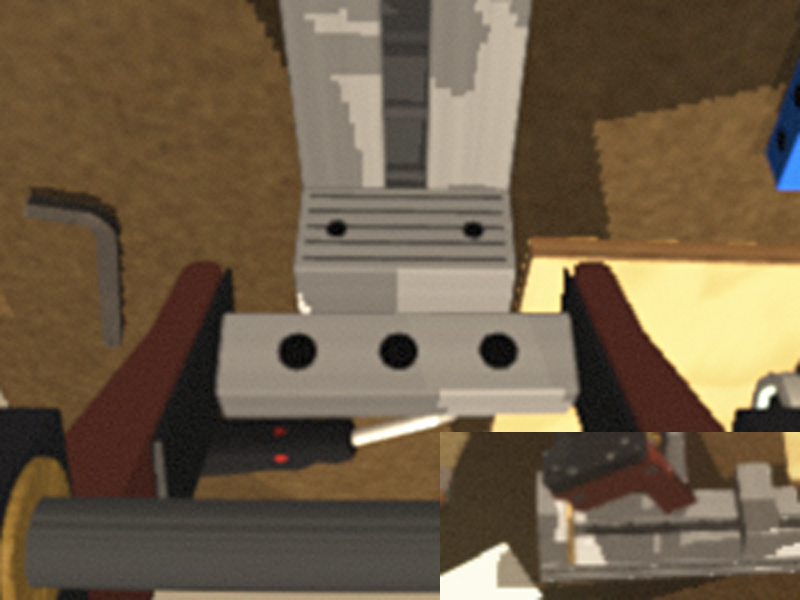

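About 10° of tilt remains, which pressing lightly on the flat bed should right. Lowering now.

>>> servo_tool([
  [[1,0,0,-0.5,0,0,0],[1,0,0,-0.6,0,0,0],[1,0,0,-0.3,0,0,0],[1,0,0,-0.1,0,0,0],[1,0,0,0,0,0,0]],
])

```text
t: 8.55
ee_pos: [603.0, 270.5, 105.7]
orientation: [-3.025, -0.054, 0.813]
ft_force: [-0.8, 0.0, -0.8]
width: 63.6
grasp_force: 30.0
```

>>> servo_tool([
  [[1,0,0,-0.05,0,0,0],[1,0,0,-0.05,0,0,0]],
])

```text
t: 8.72
ee_pos: [604.5, 270.9, 103.5]
orientation: [-3.025, -0.054, 0.807]
ft_force: [0.2, -0.2, -1.2]
width: 63.8
grasp_force: 30.0
```

>>> servo_tool([
  [[1,0,0,-0.05,0,0,0],[1,0,0,0,0,0,0]],
])

```text
t: 8.88
ee_pos: [604.0, 270.6, 100.6]
orientation: [-3.025, -0.054, 0.809]
ft_force: [0.0, 0.5, -1.4]
width: 63.2
grasp_force: 30.0
```

>>> servo_tool([
  [[1,0,0,-0.04,0,0,0],[1,0,0,0,0,0,0]],
])

```text
t: 9.05
ee_pos: [603.8, 270.6, 98.7]
orientation: [-3.025, -0.054, 0.81]
ft_force: [-0.3, 0.6, -0.8]
width: 63.9
grasp_force: 30.0
```

>>> servo_tool([
  [[1,0,0,-0.04,0,0,0],[1,0,0,0,0,0,0]],
])

```text
t: 9.22
ee_pos: [603.7, 270.5, 96.9]
orientation: [-3.025, -0.054, 0.811]
ft_force: [-0.5, -0.4, -1.1]
width: 63.7
grasp_force: 30.0
```

>>> servo_tool([
  [[1,0,0,-0.03,0,0,0],[1,0,0,0,0,0,0]],
])

```text
t: 9.38
ee_pos: [603.7, 270.5, 95.7]
orientation: [-3.025, -0.054, 0.811]
ft_force: [0.0, -0.4, -0.7]
width: 63.8
grasp_force: 30.0
```

>>> servo_tool([
  [[1,0,0,-0.03,0,0,0],[1,0,0,0,0,0,0]],
])

```text
t: 9.55
ee_pos: [603.7, 270.5, 94.5]
orientation: [-3.025, -0.054, 0.811]
ft_force: [0.5, 0.3, -0.9]
width: 63.7
grasp_force: 30.0
```

>>> servo_tool([
  [[1,0,0,-0.03,0,0,0],[1,0,0,0,0,0,0]],
])

```text
t: 9.72
ee_pos: [603.7, 270.6, 93.3]
orientation: [-3.025, -0.054, 0.811]
ft_force: [0.7, 0.6, -1.4]
width: 63.4
grasp_force: 30.0
```

>>> servo_tool([
  [[1,0,0,-0.03,0,0,0],[1,0,0,0,0,0,0]],
])

```text
t: 9.88
ee_pos: [603.7, 270.5, 92.1]
orientation: [-3.025, -0.054, 0.811]
ft_force: [-0.0, -0.3, -0.9]
width: 63.7
grasp_force: 30.0
```

>>> servo_tool([
  [[1,0,0,-0.03,0,0,0],[1,0,0,0,0,0,0]],
])

```text
t: 10.05
ee_pos: [603.7, 270.5, 90.9]
orientation: [-3.025, -0.054, 0.811]
ft_force: [0.4, 0.0, -2.1]
width: 63.4
grasp_force: 30.0
```

>>> servo_tool([
  [[1,0,0,-0.03,0,0,0],[1,0,0,0,0,0,0]],
])

```text
t: 10.22
ee_pos: [603.7, 270.5, 89.7]
orientation: [-3.025, -0.054, 0.811]
ft_force: [0.5, -0.1, -0.3]
width: 63.4
grasp_force: 30.0
```

>>> servo_tool([
  [[1,0,0,-0.03,0,0,0],[1,0,0,0,0,0,0]],
])

```text
t: 10.38
ee_pos: [603.7, 270.5, 88.5]
orientation: [-3.025, -0.054, 0.811]
ft_force: [-0.4, 0.2, -0.2]
width: 63.4
grasp_force: 30.0
```

```bash
python3 - <<'E'
from h import *
o=readout.get_obs();print(o['ee_pos'],o['ft_force'],o['moment'])
im=snap('wrist','w5.png');s=snap('side','s5.png')
O=np.zeros((600,800,3),np.uint8)
O[:320]=cv2.resize(im[210:330,130:430,::-1],(800,320) ,interpolation=cv2.INTER_CUBIC)
O[320:,:700]=cv2.resize(s[285:341,215:355,::-1],(700,280),interpolation=cv2.INTER_CUBIC)
cv2.imwrite('pics/w5c.png',O)
E
```

```text
[603.71700862 270.53660842  88.47804877] [-0.3914722   0.20051331 -0.15940614] [ 0.00313523 -0.18542479  0.00723088]
```

View pics/w5c.png

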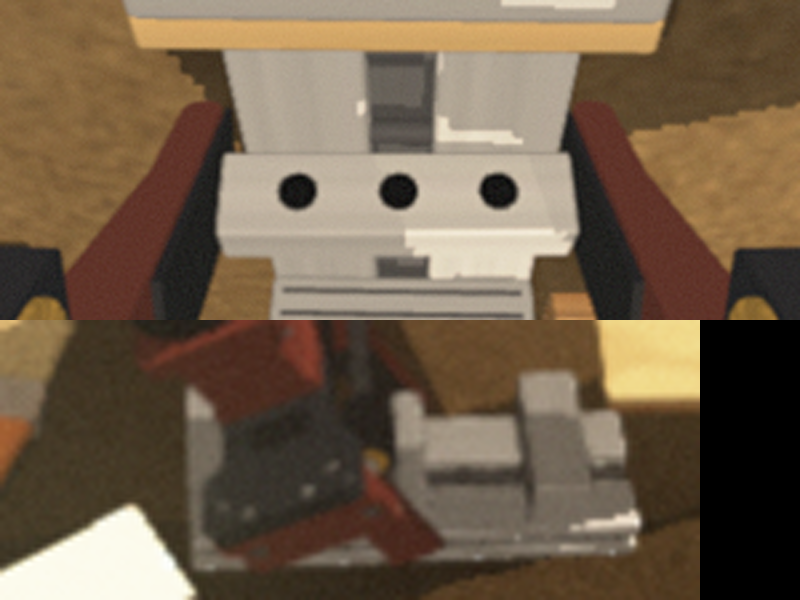

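The side crop shows the bar nearly upright just at the bed (408,400–480), and the weight reading has faded, so contact is starting. Pressing a little more.

>>> servo_tool([
  [[1,0,0,-0.03,0,0,0],[1,0,0,0,0,0,0]],
])

```text
t: 10.65
ee_pos: [603.9, 270.6, 87.9]
orientation: [-3.025, -0.054, 0.811]
ft_force: [0.3, -1.0, 2.3]
width: 63.7
grasp_force: 30.0
```

>>> servo_tool([
  [[1,0,0,-0.03,0,0,0],[1,0,0,0,0,0,0]],
])

```text
t: 10.82
ee_pos: [604.0, 270.6, 87.6]
orientation: [-3.025, -0.054, 0.811]
ft_force: [-0.5, -1.7, 8.9]
width: 63.8
grasp_force: 30.0
```

>>> servo_tool([
  [[1,0,0,-0.02,0,0,0],[1,0,0,0,0,0,0]],
])

```text
t: 10.98
ee_pos: [604.1, 270.6, 87.5]
orientation: [-3.025, -0.054, 0.811]
ft_force: [-0.0, -1.7, 12.5]
width: 63.7
grasp_force: 30.0
```

>>> servo_tool([
  [[1,0,0,-0.02,0,0,0],[-1,0,0,0,0,0,0],[-1,0,0,0,0,0,0],[-1,0,0,0,0,0,0],[-1,0,0,0,0,0,0]],
])

```text
t: 11.4
ee_pos: [603.6, 270.5, 84.3]
orientation: [-3.025, -0.054, 0.811]
ft_force: [0.2, -0.1, -0.3]
width: 85.8
grasp_force: 0.0
```

>>> servo_tool([
  [[-1,0.25,0,0.43,0,0,0],[-1,0.5,0,0.86,0,0,0],[-1,-0.1,0,0.5,0,-1,0],[-1,-0.1,0,0.5,0,-1,0],[-1,-0.1,0,0,0,-1,0]],
])

```text
t: 11.82
ee_pos: [624.2, 271.2, 180.2]
orientation: [-3.109, -0.055, 0.393]
ft_force: [0.7, 1.0, -0.3]
width: 87.9
grasp_force: 0.0
```

>>> servo_tool([
  [[-1,-0.1,0,0,0,-1,0],[-1,-0.2,0,0,0,-1,0],[-1,-0.2,0,0,0,-1,0],[-1,0,0,0,0,0,0],[-1,0,0,0,0,0,0]],
])

```text
t: 12.23
ee_pos: [601.0, 270.7, 176.5]
orientation: [3.141, 0.058, -0.004]
ft_force: [0.3, -0.7, 0.0]
width: 88.0
grasp_force: 0.0
```

```bash
python3 - <<'E'
from h import *
import json
o=readout.get_obs();print(o['ee_pos'],o['orientation'])
json.dump({k:np.array(o[k]).tolist() for k in('ee_pos','orientation')},open('w6.json','w'))
im=snap('wrist','w6.png');s=snap('side','s6.png')
O=np.zeros((600,800,3),np.uint8)
O[:,:]=cv2.resize(im[115:325,130:410,::-1],(800,600) ,interpolation=cv2.INTER_CUBIC)
O[432:,440:]=cv2.resize(s[285:341,235:355,::-1],(360,168),interpolation=cv2.INTER_CUBIC)
cv2.imwrite('pics/w6c.png',O)
E
```

```text
[600.96219826 270.74188591 176.4815457 ] [ 3.14082255  0.05760601 -0.00409003]
```

View pics/w6c.png

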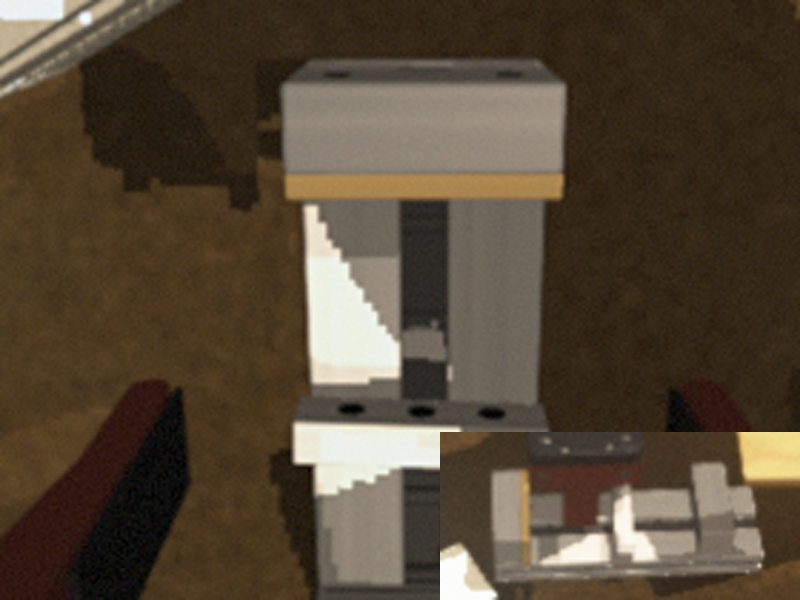

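The bar now stands upright and bridges the bed: hole face rows 398–423, top face 423–467. Measuring it against the facing edge at row 199.

```bash
python3 - <<'E'
from h import *
import json
c=cam('wrist',json.load(open('w6.json')))
V=lambda u,z:at_z(c,(np.array(u)+.5)/2.857-.5+[130,115],z)
f=V([(285,199.5),(563,199.5)],52);print(f.round(1),f.mean(0))
b=V([(294,423),(547,427)],38);b2=V([(294,467),],38);print(b.round(1),b2,ang(b[1],b[0]))
e=V([(306,240),(544,240),(311,390),(538,390)],22);print('bed',e.round(1))
u=np.array([.9992,.0393]);m=b.mean(0)[:2]-6*u;D=m-f.mean(0)[:2];print(m,D@u,D@[-u[1],u[0]])
E
```

```text
[[633.1 303.   52. ]
 [635.3 243.   52. ]] [634.19157508 272.99775802  52.        ]
[[572.7 303.2  38. ]
 [574.  240.2  38. ]] [[560.38752422 303.26997039  38.        ]] 91.12
bed [[615.5 302.   22. ]
 [617.7 242.4  22. ]
 [574.5 300.7  22. ]
 [576.7 240.9  22. ]]
[567.34226144 271.45879913] -66.85631527741367 1.0894503003291007
```

>>> servo_tool([
  [[-1,-0.84,0.01,0,0,0,0],[-1,0,0,-0.8,0,0,0],[-1,0,0,-0.8,0,0,0],[-1,0,0,-0.5,0,0,0],[-1,0,0,0,0,0,0]],
])

```text
t: 12.75
ee_pos: [566.9, 269.8, 87.7]
orientation: [3.138, 0.055, -0.012]
ft_force: [0.1, -1.7, -0.4]
width: 87.9
grasp_force: 0.0
```

>>> servo_tool([
  [[1,0,0,0,0,0,0],[1,0,0,0,0,0,0],[1,0,0,0,0,0,0],[1,0,0,0,0,0,0],[1,0,0,0,0,0,0]],
])

```text
t: 13.17
ee_pos: [569.2, 271.3, 93.8]
orientation: [-3.14, -0.056, -0.004]
ft_force: [1.0, -0.4, 4.0]
width: 63.6
grasp_force: 30.0
```

>>> servo_tool([
  [[1,0,0,0,0,0,0],[1,0,0,0.05,0,0,0],[1,0,0,0.05,0,0,0],[1,0,0,0,0,0,0]],
])

```text
t: 13.5
ee_pos: [568.1, 271.0, 96.6]
orientation: [-3.141, -0.056, 0.0]
ft_force: [1.0, 0.2, -0.9]
width: 63.8
grasp_force: 30.0
```

>>> servo_tool([
  [[1,0.4,0.02,0,0,0,0],[1,0.4,0.01,0,0,0,0],[1,0.3,0.01,0,0,0,0],[1,0.2,0.01,0,0,0,0],[1,0.1,0,0,0,0,0]],
])

```text
t: 13.92
ee_pos: [624.9, 273.0, 96.1]
orientation: [-3.141, -0.056, -0.0]
ft_force: [-0.2, 0.5, -0.6]
width: 63.4
grasp_force: 30.0
```

>>> servo_tool([
  [[1,0,0,0,0,0,0],[1,0,0,0,0,0,0],[1,0,0,0,0,0,0]],
])

```text
t: 14.17
ee_pos: [623.3, 272.8, 96.0]
orientation: [3.141, 0.056, -0.002]
ft_force: [-0.7, -0.0, -0.9]
width: 64.0
grasp_force: 30.0
```

>>> servo_tool([
  [[1,0.04,0,0,0,0,0],[1,0,0,0,0,0,0]],
])

```text
t: 14.33
ee_pos: [625.6, 273.0, 96.3]
orientation: [3.141, 0.056, -0.0]
ft_force: [-0.0, 0.3, -0.9]
width: 64.0
grasp_force: 30.0
```

>>> servo_tool([
  [[1,0.03,0,0,0,0,0],[1,0,0,0,0,0,0]],
])

```text
t: 14.5
ee_pos: [627.1, 273.0, 96.4]
orientation: [-3.141, -0.056, -0.0]
ft_force: [0.1, -0.3, 0.1]
width: 63.5
grasp_force: 30.0
```

>>> servo_tool([
  [[1,0.02,0,0,0,0,0],[1,0,0,0,0,0,0]],
])

```text
t: 14.67
ee_pos: [627.9, 273.0, 96.3]
orientation: [-3.141, -0.056, -0.0]
ft_force: [0.4, -0.4, -0.9]
width: 63.7
grasp_force: 30.0
```

>>> servo_tool([
  [[1,0,0,-0.05,0,0,0],[1,0,0,-0.03,0,0,0],[1,0,0,0,0,0,0]],
])

```text
t: 14.92
ee_pos: [627.9, 273.0, 93.8]
orientation: [-3.141, -0.056, -0.0]
ft_force: [-1.0, -0.9, 5.8]
width: 63.7
grasp_force: 30.0
```

>>> servo_tool([
  [[1,0,0,-0.02,0,0,0],[1,0,0,0,0,0,0]],
])

```text
t: 15.08
ee_pos: [628.0, 273.0, 93.8]
orientation: [-3.141, -0.056, -0.001]
ft_force: [-4.1, -2.5, 12.7]
width: 63.7
grasp_force: 30.0
```

>>> servo_tool([
  [[1,0,0,-0.02,0,0,0],[1,0,0,0,0,0,0]],
])

```text
t: 15.25
ee_pos: [628.0, 273.0, 93.7]
orientation: [-3.141, -0.056, -0.0]
ft_force: [-6.2, -1.8, 17.3]
width: 63.6
grasp_force: 30.0
```

>>> servo_tool([
  [[-1,0,0,0.02,0,0,0],[-1,0,0,0,0,0,0],[-1,0,0,0,0,0,0],[-1,0,0,0,0,0,0]],
])

```text
t: 15.58
ee_pos: [627.7, 272.9, 91.9]
orientation: [3.141, 0.056, -0.001]
ft_force: [0.6, 0.7, 0.1]
width: 86.1
grasp_force: 0.0
```

>>> servo_tool([
  [[-1,0,0,0.5,0,0,0],[-1,0,0,1,0,0,0],[-1,0,0,1,0,0,0],[-1,0,-0.8,0.3,0,0,0],[-1,0,-1,0,0,0,0]],
])

```text
t: 16.0
ee_pos: [630.1, 203.3, 208.9]
orientation: [-3.138, -0.062, -0.013]
ft_force: [1.2, -0.3, -0.8]
width: 87.8
grasp_force: 0.0
```

>>> servo_tool([
  [[-1,0,-1,0,0,0,0],[-1,0,-1,0,0,0,0],[-1,0,-1,0,0,0,0],[-1,0,-1,0,0,0,0],[-1,0,-1,0,0,0,0]],
])

```text
t: 16.42
ee_pos: [627.4, -0.9, 204.0]
orientation: [-3.141, -0.056, 0.0]
ft_force: [0.3, -0.3, 0.1]
width: 87.5
grasp_force: 0.0
```

>>> servo_tool([
  [[-1,0,-1,0,0,0,-0.1],[-1,0,-1,0,0,0,-0.1],[-1,0,-1,0,0,0,-0.1],[-1,0,-1,0,0,0,-0.1],[-1,-0.5,-0.8,0,0,0,-0.1]],
])

```text
t: 16.83
ee_pos: [609.9, -194.1, 204.4]
orientation: [3.14, -0.014, 0.006]
ft_force: [-0.4, -0.9, 0.5]
width: 87.6
grasp_force: 0.0
```

>>> servo_tool([
  [[-1,-0.8,-0.5,0,0,0,-0.1],[-1,-0.8,-0.5,0,0,0,-0.1],[-1,-0.8,-0.5,0,0,0,-0.1],[-1,-0.8,-0.5,0,0,0,0],[-1,0,0,0,0,0,0]],
])

```text
t: 17.25
ee_pos: [474.5, -272.9, 203.5]
orientation: [-3.14, 0.059, 0.007]
ft_force: [-0.4, -0.1, 0.3]
width: 88.2
grasp_force: 0.0
```

>>> servo_tool([
  [[-1,0,-0.8,0,0,0,0],[-1,0,-0.8,0,0,0,0],[-1,0,0,0,0,0,0],[-1,0,0,0,0,0,0]],
])

```text
t: 17.58
ee_pos: [480.0, -336.2, 204.1]
orientation: [3.141, -0.057, 0.001]
ft_force: [-0.3, 0.8, 0.2]
width: 87.5
grasp_force: 0.0
```

```bash
cat >> h.py <<'E'
def blobs(im,lo,hi,c,z,amin=800):
    "HSV blobs -> centre, long-axis yaw, size on plane z"
    m=cv2.inRange(cv2.cvtColor(im,cv2.COLOR_RGB2HSV),np.array(lo),np.array(hi))
    for k in cv2.findContours(m,cv2.RETR_EXTERNAL,cv2.CHAIN_APPROX_SIMPLE)[0]:
        if cv2.contourArea(k)<amin: continue
        P=at_z(c,k.reshape(-1,2),z)[:,:2].astype(np.float32);r=cv2.minAreaRect(P);b=cv2.boxPoints(r)
        e=[b[1]-b[0],b[2]-b[1]];L=max(e,key=np.linalg.norm);a=np.degrees(np.arctan2(L[1],L[0]))
        print(np.round(r[0],1),'size',np.round(sorted(r[1]),1),'yaw',round(float((a+90)%180-90),1),'px',cv2.boundingRect(k))
E
python3 - <<'E'
from h import *
o=readout.get_obs();print(o['ee_pos'],o['orientation']);im=snap('wrist','w7.png');c=cam('wrist',o)
blobs(im,(0,0,150),(180,60,255),c,16)
blobs(im,(0,0,100),(180,60,255),c,16)
p=proj(c,[[475,-339,16]]);print(p);cv2.imwrite('pics/w7c.png',cv2.resize(im[120:390,110:470,::-1],(800,600)))
E
```

```text
[ 479.95734973 -336.18002426  204.0744768 ] [ 3.14095360e+00 -5.70435111e-02  6.44195298e-04]
[ 475.  -337.1] size [13.2 64.4] yaw 86.5 px (242, 204, 79, 17)
[ 320.3 -427.3] size [ 25.1 173.3] yaw 88.0 px (290, 347, 174, 24)
[ 476.7 -337.2] size [16.6 64.4] yaw 86.5 px (242, 200, 79, 21)
[[283.15096386 212.18278445]]
```

>>> servo_tool([
  [[-1,-0.12,-0.02,-0.8,0,0,-0.28],[-1,0,0,-0.9,0,0,0],[-1,0,0,-0.8,0,0,0],[-1,0,0,-0.4,0,0,0],[-1,0,0,-0.1,0,0,0]],
])

```text
t: 18.05
ee_pos: [473.5, -333.1, 80.9]
orientation: [-3.136, 0.09, 0.008]
ft_force: [-0.9, -0.1, -0.2]
width: 87.7
grasp_force: 0.0
```

>>> servo_tool([
  [[-1,0,0,-0.05,0,0,0],[-1,0,0,0,0,0,0],[-1,0,0,0,0,0,0]],
])

```text
t: 18.3
ee_pos: [475.8, -335.9, 83.5]
orientation: [3.139, -0.091, 0.003]
ft_force: [0.0, 0.9, 0.2]
width: 88.3
grasp_force: 0.0
```

>>> servo_tool([
  [[1,0,0,0,0,0,0],[1,0,0,0,0,0,0],[1,0,0,0,0,0,0],[1,0,0,0,0,0,0],[1,0,0,0,0,0,0]],
])

```text
t: 18.72
ee_pos: [475.3, -336.2, 82.9]
orientation: [3.14, -0.092, 0.001]
ft_force: [0.1, 0.2, 4.6]
width: 63.7
grasp_force: 30.0
```

>>> servo_tool([
  [[1,0,0,0.4,0,0,0],[1,0,0,1,0,0,0],[1,0.3,0.2,1,0,0,0],[1,0.8,0.5,0,0,0,0],[1,0.8,0.6,0,0,0,0]],
])

```text
t: 19.13
ee_pos: [552.2, -285.4, 180.7]
orientation: [3.137, -0.097, 0.008]
ft_force: [0.3, -1.3, -1.1]
width: 63.7
grasp_force: 30.0
```

>>> servo_tool([
  [[1,0.8,0.8,0,0,0,0],[1,0.7,0.9,0,0,0,0],[1,0.5,1,0,0,0,0],[1,0,1,0,0,0,0],[1,0,1,0,0,0,0]],
])

```text
t: 19.55
ee_pos: [625.1, -102.6, 177.2]
orientation: [-3.14, 0.092, -0.0]
ft_force: [0.8, 0.3, -0.9]
width: 63.6
grasp_force: 30.0
```

>>> servo_tool([
  [[1,0,1,0,0,0,0.2],[1,0,1,0,0,0,0.2],[1,0,1,0,0,0,0.2],[1,0,1,0,0,0,0.2],[1,0,1,0,0,0,0.2]],
])

```text
t: 19.97
ee_pos: [623.9, 97.5, 177.3]
orientation: [3.141, 0.046, -0.001]
ft_force: [0.6, 0.1, -0.4]
width: 63.8
grasp_force: 30.0
```

>>> servo_tool([
  [[1,-0.2,1,0,0,0,0.13],[1,-0.25,1,0,0,0,0],[1,-0.25,0.9,0,0,0,0],[1,-0.25,0.8,0,0,0,0],[1,0,0.49,0,0,0,0]],
])

```text
t: 20.38
ee_pos: [584.1, 266.2, 177.1]
orientation: [3.141, 0.067, -0.003]
ft_force: [0.8, -0.5, -0.5]
width: 63.6
grasp_force: 30.0
```

>>> servo_tool([
  [[1,0,0,0,0,0,0],[1,0,0,0,0,0,0],[1,0,0,0,0,0,0],[1,0,0,0,0,0,0]],
])

```text
t: 20.72
ee_pos: [586.6, 261.8, 177.3]
orientation: [3.141, 0.061, -0.001]
ft_force: [0.6, -0.2, -1.6]
width: 63.6
grasp_force: 30.0
```

```bash
python3 - <<'E'
from h import *
import json
o=readout.get_obs();print(o['ee_pos'],o['orientation'],o['ft_force'])
json.dump({k:np.array(o[k]).tolist() for k in('ee_pos','orientation')},open('w8.json','w'))
im=snap('wrist','w8.png')
cv2.imwrite('pics/w8c.png',cv2.resize(im[130:355,130:430,::-1],(800,600) ,interpolation=cv2.INTER_CUBIC))
E
```

```text
[586.56181571 261.84761017 177.29561925] [ 3.14059270e+00  6.07795193e-02 -8.32920684e-04] [ 0.63917065 -0.2108159  -1.55092423]
```

View pics/w8c.png

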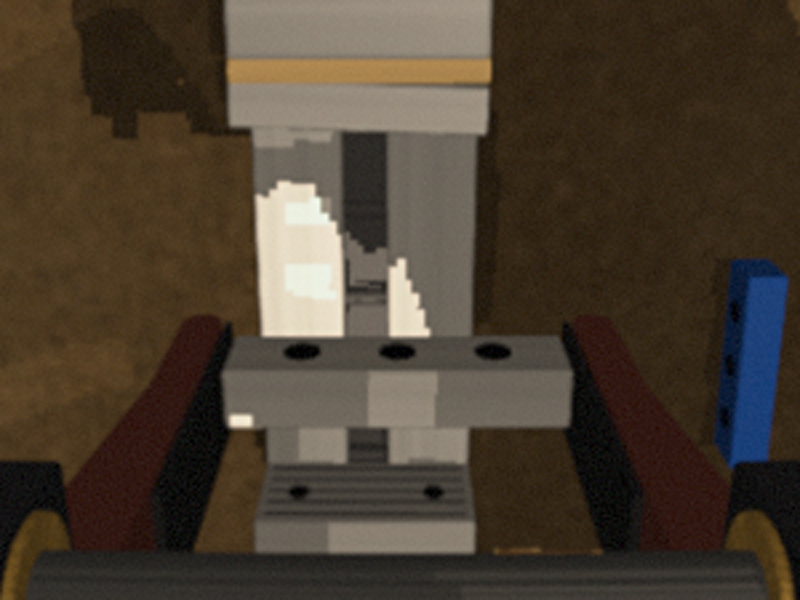

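Bar 1 lies across the bed against the facing, with its near edge from (229,124) to (488,134). Bar 2 is upright in the grip at (224–571, 368–427).

```bash
python3 - <<'E'
from h import *
import json
c=cam('wrist',json.load(open('w8.json')))
V=lambda p,z:at_z(c,(np.array(p)+.5)/2.6667-.5+[130,130],z)
u=np.array([.9992,.0393]);v=np.array([-u[1],u[0]])
f=V([(229,82),(490,84)],52);F=f.mean(0)[:2];print('F',F,ang(f[1],f[0]))
b=V([(229,124),(488,134)],38);D=b.mean(0)[:2]-F;print('b1 -x edge d',D@u,D@v,ang(b[1],b[0]))
h=V([(224,369),(571,369),(570,427),(224,427)],177.3-82.9+16);D=h.mean(0)[:2]-F;print('held',h.mean(0),D@u,D@v,ang(h[1],h[0]),ang(h[2],h[3]))
E
```

```text
F [634.29481881 272.98065107] 91.72
b1 -x edge d -13.736057026855342 0.9419417550214207 89.92
held [586.29366488 262.4675363  110.4       ] -48.37591841817278 -8.61825892763304 92.22 92.23
```

>>> servo_tool([
  [[1,0.18,0.22,0,0,0,0],[1,0,0,-0.5,0,0,0],[1,0,0,-0.6,0,0,0],[1,0,0,-0.4,0,0,0],[1,0,0,-0.2,0,0,0]],
])

```text
t: 21.18
ee_pos: [593.4, 271.3, 107.2]
orientation: [3.14, 0.061, -0.004]
ft_force: [-0.1, 0.5, -1.4]
width: 63.5
grasp_force: 30.0
```

>>> servo_tool([
  [[1,0,0,0,0,0,0],[1,0,0,0,0,0,0],[1,0,0,0,0,0,0]],
])

```text
t: 21.43
ee_pos: [594.5, 272.2, 110.5]
orientation: [-3.14, -0.062, -0.002]
ft_force: [-0.6, -1.0, -0.7]
width: 63.7
grasp_force: 30.0
```

>>> servo_tool([
  [[1,0,0,-0.05,0,0,0],[1,0,0,0,0,0,0],[1,0,0,0,0,0,0]],
])

```text
t: 21.68
ee_pos: [593.9, 272.2, 108.2]
orientation: [-3.141, -0.063, -0.001]
ft_force: [0.4, 0.8, -1.5]
width: 63.7
grasp_force: 30.0
```

>>> servo_tool([
  [[1,0,-0.01,-0.05,0,0,0],[1,0,0,0,0,0,0]],
])

```text
t: 21.85
ee_pos: [593.6, 271.6, 105.5]
orientation: [3.141, 0.063, 0.0]
ft_force: [0.2, -0.3, -0.7]
width: 63.6
grasp_force: 30.0
```

>>> servo_tool([
  [[1,0,0,-0.03,0,0,0],[1,0,0,0,0,0,0]],
])

```text
t: 22.02
ee_pos: [593.7, 271.7, 104.9]
orientation: [3.141, 0.063, 0.0]
ft_force: [-1.6, -0.4, 4.7]
width: 63.6
grasp_force: 30.0
```

>>> servo_tool([
  [[1,0,0,-0.03,0,0,0],[1,0,0,0,0,0,0]],
])

```text
t: 22.18
ee_pos: [593.7, 271.6, 104.9]
orientation: [3.141, 0.063, 0.0]
ft_force: [-5.0, -1.9, 15.0]
width: 63.7
grasp_force: 30.0
```

>>> servo_tool([
  [[-1,0,0,0.03,0,0,0],[-1,0,0,0,0,0,0],[-1,0,0,0,0,0,0],[-1,0,0,0.3,0,0,0],[-1,0,0,0.9,0,0,0]],
])

```text
t: 22.6
ee_pos: [590.8, 270.4, 148.2]
orientation: [3.137, 0.063, -0.014]
ft_force: [-0.7, -0.5, -0.4]
width: 87.4
grasp_force: 0.0
```

>>> servo_tool([
  [[-1,0,0,0.9,0,0,0],[-1,0.1,-0.7,0.4,0,0,-0.3],[-1,0.1,-0.9,0,0,0,-0.3],[-1,0.1,-0.9,0,0,0,-0.3],[-1,0.1,-0.9,0,0,0,-0.3]],
])

```text
t: 23.02
ee_pos: [609.8, 134.6, 205.7]
orientation: [-3.14, 0.102, -0.003]
ft_force: [-0.6, 0.7, -1.0]
width: 88.1
grasp_force: 0.0
```

>>> servo_tool([
  [[-1,0.1,-0.9,0,0,0,-0.3],[-1,0.1,-0.9,0,0,0,-0.3],[-1,0,-0.9,0,0,0,-0.3],[-1,0,-0.9,0,0,0,-0.3],[-1,0,-0.9,0,0,0,-0.3]],
])

```text
t: 23.43
ee_pos: [617.5, -46.1, 205.0]
orientation: [-3.126, 0.309, -0.001]
ft_force: [0.4, -0.1, -0.2]
width: 87.8
grasp_force: 0.0
```

>>> servo_tool([
  [[-1,0,-0.3,0,0,0,-0.3],[-1,0,0,0,0,0,0],[-1,0,0,0,0,0,0],[-1,0,0,0,0,0,0]],
])

```text
t: 23.77
ee_pos: [617.6, -55.1, 204.4]
orientation: [-3.122, 0.345, 0.0]
ft_force: [-0.6, -0.4, -0.7]
width: 87.9
grasp_force: 0.0
```

```bash
python3 - <<'E'
from h import *
o=readout.get_obs();print(o['ee_pos'],o['orientation']);im=snap('wrist','w9.png');c=cam('wrist',o)
for lo in(170,110): blobs(im,(0,0,lo),(180,60,255),c,20)
print(proj(c,[[617,-55,20]]));cv2.imwrite('pics/w9c.png',cv2.resize(im[130:355,130:430,::-1],(800,600) ,interpolation=cv2.INTER_CUBIC))
E
```

```text
[617.64041498 -55.06050101 204.43225095] [-3.12217543e+00  3.45300977e-01  1.85991195e-04]
[618.9 -50.8] size [46.8 59.9] yaw 77.4 px (237, 179, 75, 56)
[711.8 108.9] size [14.6 55.8] yaw -29.3 px (42, 104, 22, 71)
[ 690.7 -198.2] size [48.9 61.4] yaw 18.2 px (422, 23, 68, 83)
[443.3  64.4] size [33.  57.4] yaw -17.1 px (185, 372, 34, 42)
[ 443.9 -117.6] size [ 11.8 156.7] yaw 77.7 px (301, 355, 159, 13)
[620.1 -50.8] size [50.9 60.3] yaw 77.4 px (237, 175, 75, 61)
[711.8 108.9] size [14.6 55.8] yaw -29.3 px (42, 104, 22, 71)
[ 690.7 -198.2] size [49.  61.4] yaw 18.2 px (421, 23, 69, 83)
[[279.61968912 208.33815123]]
```

>>> servo_tool([
  [[-1,0.03,0.11,-0.8,0,0,0],[-1,0,0,-0.9,0,0,0],[-1,0,0,-0.8,0,0,0],[-1,0,0,-0.3,0,0,0],[-1,0,0,-0.1,0,0,0]],
])

```text
t: 24.23
ee_pos: [617.3, -50.4, 85.8]
orientation: [-3.123, 0.344, 0.008]
ft_force: [-0.2, -0.5, 0.6]
width: 87.7
grasp_force: 0.0
```

>>> servo_tool([
  [[-1,0,0,-0.1,0,0,0],[-1,0,0,-0.05,0,0,0],[-1,0,0,0,0,0,0]],
])

```text
t: 24.48
ee_pos: [619.7, -51.8, 83.5]
orientation: [-3.122, 0.347, -0.003]
ft_force: [-0.0, -0.3, -0.6]
width: 88.0
grasp_force: 0.0
```

>>> servo_tool([
  [[1,0,0,0,0,0,0],[1,0,0,0,0,0,0],[1,0,0,0,0,0,0],[1,0,0,0,0,0,0],[1,0,0,0,0,0,0]],
])

```text
t: 24.9
ee_pos: [619.0, -52.1, 82.8]
orientation: [-3.122, 0.348, -0.001]
ft_force: [-1.2, -0.3, 4.3]
width: 60.0
grasp_force: 30.0
```

>>> servo_tool([
  [[1,0,0,0,0,0,0],[1,0,0,0,0,0,0]],
])

```text
t: 25.07
ee_pos: [619.0, -52.1, 82.7]
orientation: [-3.122, 0.348, -0.001]
ft_force: [-0.8, -0.1, 6.0]
width: 59.6
grasp_force: 30.0
```

>>> servo_tool([
  [[1,0,0,0.4,0,0,0],[1,0,0,0.9,0,0,0],[1,0,0.3,0.9,0,0,0.3],[1,0,0.8,0.1,0,0,0.3],[1,0,0.9,0,0,0,0.3]],
])

```text
t: 25.48
ee_pos: [620.4, 27.4, 177.1]
orientation: [-3.133, 0.228, -0.008]
ft_force: [0.5, -0.2, -1.2]
width: 59.7
grasp_force: 30.0
```

>>> servo_tool([
  [[1,0,0.9,0,0,0,0.3],[1,0,0.9,0,0,0,0.3],[1,-0.05,0.9,0,0,0,0.3],[1,-0.05,0.9,0,0,0,0.3],[1,-0.05,0.9,0,0,0,0.3]],
])

```text
t: 25.9
ee_pos: [612.1, 209.6, 173.7]
orientation: [3.141, -0.017, -0.002]
ft_force: [0.5, -0.0, -2.3]
width: 59.9
grasp_force: 30.0
```

>>> servo_tool([
  [[1,-0.05,0.8,0,0,0,0.3],[1,-0.05,0.6,0,0,0,0.26],[1,-0.05,0.2,0,0,0,0],[1,0,0,0,0,0,0],[1,0,0,0,0,0,0]],
])

```text
t: 26.32
ee_pos: [606.3, 271.6, 173.6]
orientation: [3.14, 0.058, -0.002]
ft_force: [0.2, 0.2, -1.5]
width: 59.8
grasp_force: 30.0
```

>>> servo_tool([
  [[1,0,0,0,0,0,0],[1,0,0,0,0,0,0],[1,0,0,0,0,0,0]],
])

```text
t: 26.57
ee_pos: [607.1, 270.6, 174.2]
orientation: [3.141, 0.055, -0.0]
ft_force: [-0.2, -0.7, -1.5]
width: 59.5
grasp_force: 30.0
```

```bash
python3 - <<'E'
from h import *
o=readout.get_obs();print(o['ee_pos'],o['orientation'],o['ft_force']);im=snap('wrist','w10.png');c=cam('wrist',o)
z=o['ee_pos'][2]-82.7+20
for lo in(60,110,170): blobs(im[:330],(0,0,lo),(180,70,255),c,z,2000)
print('ply');blobs(im[:330],(8,90,90),(28,255,255),c,52,150)
E
```

```text
[607.0945961  270.58680361 174.22071377] [ 3.14085650e+00  5.45113908e-02 -4.55389291e-04] [-0.18588765 -0.73556675 -1.52753308]
[615.5 271.6] size [60.3 69.5] yaw 1.4 px (214, 195, 131, 135)
[663.3 273.9] size [17.7 42.7] yaw -88.0 px (227, 145, 101, 42)
[696.2 345.7] size [54.3 65.7] yaw 31.3 px (9, 0, 193, 172)
[606.2 271.5] size [48.2 59.4] yaw -88.0 px (215, 238, 128, 90)
[661.2 273.8] size [13.5 42. ] yaw -88.0 px (228, 155, 99, 32)
[692.9 351.5] size [41.3 65.1] yaw 32.4 px (9, 0, 164, 172)
[694.8 352.7] size [40.2 60.4] yaw 32.0 px (9, 0, 158, 171)
ply
[637.  273.4] size [ 5.1 60.2] yaw -88.0 px (228, 187, 99, 9)
[687.  185.4] size [ 9.5 26.1] yaw -76.1 px (409, 107, 44, 19)
[703.7 132.1] size [39.4 53.5] yaw -28.1 px (470, 38, 90, 98)
[733.1 205.9] size [35.6 45.8] yaw 75.0 px (356, 0, 93, 71)
[733.7 275.7] size [18.8 74.8] yaw -88.0 px (209, 0, 140, 38)
[633.  425.7] size [ 58.1 220.9] yaw -11.0 px (0, 0, 78, 330)
```

The block is aligned: centre d≈28, yaw matching the vise. Lowering with a 4 mm gap to the facing.

>>> servo_tool([
  [[1,0,0.02,-0.4,0,0,0],[1,0,0,-0.5,0,0,0],[1,0,0,-0.2,0,0,0],[1,0,0,-0.1,0,0,0],[1,0,0,-0.05,0,0,0]],
])

```text
t: 27.03
ee_pos: [606.7, 272.4, 123.7]
orientation: [3.141, 0.057, -0.002]
ft_force: [0.1, -1.3, -2.2]
width: 59.8
grasp_force: 30.0
```

>>> servo_tool([
  [[1,0,0,0,0,0,0],[1,0,0,0,0,0,0],[1,0,0,0,0,0,0]],
])

```text
t: 27.28
ee_pos: [607.3, 273.0, 125.2]
orientation: [-3.14, -0.057, -0.002]
ft_force: [-0.2, -0.1, -1.4]
width: 59.5
grasp_force: 30.0
```

>>> servo_tool([
  [[1,0.03,-0.03,0,0,0,0],[1,0.03,0,-0.04,0,0,0],[1,0,0,0,0,0,0],[1,0,0,0,0,0,0]],
])

```text
t: 27.62
ee_pos: [609.3, 271.6, 122.7]
orientation: [-3.141, -0.057, -0.0]
ft_force: [-0.3, 0.9, -1.5]
width: 59.7
grasp_force: 30.0
```

>>> servo_tool([
  [[1,0,0,-0.04,0,0,0],[1,0,0,0,0,0,0],[1,0,0,0,0,0,0]],
])

```text
t: 27.87
ee_pos: [609.1, 271.6, 120.9]
orientation: [3.141, 0.058, -0.0]
ft_force: [-0.1, -0.0, -1.7]
width: 59.6
grasp_force: 30.0
```

>>> servo_tool([
  [[1,0,0,-0.02,0,0,0],[1,0,0,0,0,0,0]],
])

```text
t: 28.03
ee_pos: [609.2, 271.6, 120.8]
orientation: [3.141, 0.058, -0.0]
ft_force: [-2.3, -0.9, 2.5]
width: 59.8
grasp_force: 30.0
```

>>> servo_tool([
  [[-1,0,0,0.01,0,0,0],[-1,0,0,0,0,0,0],[-1,0,0,0,0,0,0],[-1,0,0,0.3,0,0,0],[-1,0,0,0.9,0,0,0]],
])

```text
t: 28.45
ee_pos: [606.5, 270.5, 164.7]
orientation: [3.138, 0.057, -0.014]
ft_force: [-0.8, -0.2, -0.5]
width: 86.8
grasp_force: 0.0
```

>>> servo_tool([
  [[-1,0,0,0.9,0,0,0],[-1,0.1,-0.7,0,0,0,0.4],[-1,0,-0.9,0,0,0,0.4],[-1,0,-0.9,0,0,0,0.4],[-1,0,-0.9,0,0,0,0.4]],
])

```text
t: 28.87
ee_pos: [613.3, 134.6, 206.1]
orientation: [-3.129, -0.281, -0.003]
ft_force: [1.1, 0.3, -0.1]
width: 87.8
grasp_force: 0.0
```

>>> servo_tool([
  [[-1,0,-0.9,0,0,0,0.4],[-1,0,-0.9,0,0,0,0.4],[-1,0,-0.9,0,0,0,0.4],[-1,0,-0.9,0,0,0,0.4],[-1,-0.1,-0.9,0,0,0,0.4]],
])

```text
t: 29.28
ee_pos: [609.8, -46.2, 205.8]
orientation: [3.092, 0.551, 0.003]
ft_force: [0.0, 0.1, 0.9]
width: 87.7
grasp_force: 0.0
```

>>> servo_tool([
  [[-1,-0.15,-0.9,0,0,0,0.5],[-1,-0.2,-0.9,0,0,0,0.5],[-1,-0.2,-0.8,0,0,0,0.5],[-1,0,-0.8,0,0,0,0.5],[-1,0,-0.25,0,0,0,0.36]],
])

```text
t: 29.7
ee_pos: [587.0, -194.5, 205.9]
orientation: [3.019, 0.862, 0.002]
ft_force: [-0.3, -0.1, 0.5]
width: 87.2
grasp_force: 0.0
```

>>> servo_tool([
  [[-1,0,0,0,0,0,0],[-1,0,0,0,0,0,0],[-1,0,0,0,0,0,0]],
])

```text
t: 29.95
ee_pos: [587.3, -189.5, 205.0]
orientation: [-3.021, -0.862, -0.0]
ft_force: [-0.5, 0.3, -0.4]
width: 87.7
grasp_force: 0.0
```

```bash
python3 - <<'E'
from h import *
o=readout.get_obs();print(o['ee_pos'],o['orientation']);im=snap('wrist','w11.png');c=cam('wrist',o)
blobs(im,(8,90,90),(30,255,255),c,32,400)
blobs(im,(8,90,180),(30,255,255),c,32,400)
print(proj(c,[[587,-190,32]]))
p=proj(c,[[587,-190,32]])[0].astype(int);print(cv2.cvtColor(im,cv2.COLOR_RGB2HSV)[p[1],p[0]])
E
```

```text
[ 587.25317447 -189.54563605  205.00568474] [-3.02071211e+00 -8.62303566e-01 -2.28612730e-04]
[ 466.6 -355.1] size [ 68.6 442.4] yaw -59.1 px (137, 370, 423, 50)
[ 561.4 -409. ] size [27.  79.8] yaw 49.2 px (447, 321, 33, 63)
[ 377.5 -114. ] size [27.7 80.1] yaw 14.3 px (78, 321, 34, 63)
[460.2 -59.7] size [ 93.3 147.3] yaw -89.4 px (0, 181, 170, 141)
[ 632.2 -224.5] size [262.8 308.9] yaw 24.8 px (173, 0, 387, 338)
[647.6 -53.6] size [ 58.5 154.8] yaw -60.0 px (49, 0, 224, 88)
[615.4  53.9] size [15.5 32.1] yaw -21.4 px (0, 0, 31, 31)
[ 582.3 -196.9] size [19.  64.5] yaw -57.0 px (244, 211, 82, 24)
[450.1 -58.9] size [ 71.1 143.1] yaw -89.9 px (0, 189, 156, 132)
[[280.11351691 213.32572504]]
[ 16 143 176]
```

>>> servo_tool([
  [[-1,-0.12,-0.18,-0.8,0,0,0.22],[-1,0,0,-0.9,0,0,0],[-1,0,0,-0.8,0,0,0],[-1,0,0,-0.3,0,0,0],[-1,0,0,-0.1,0,0,0]],
])

```text
t: 30.42
ee_pos: [581.2, -195.9, 86.3]
orientation: [-3.009, -0.893, 0.006]
ft_force: [-0.2, -0.0, -0.0]
width: 87.8
grasp_force: 0.0
```

>>> servo_tool([
  [[-1,0,0,-0.1,0,0,0],[-1,0,0,-0.05,0,0,0],[-1,0,0,0,0,0,0]],
])

```text
t: 30.67
ee_pos: [583.3, -197.6, 83.9]
orientation: [3.011, 0.892, 0.003]
ft_force: [0.8, -0.6, -0.2]
width: 87.7
grasp_force: 0.0
```

>>> servo_tool([
  [[1,0,0,0,0,0,0],[1,0,0,0,0,0,0],[1,0,0,0,0,0,0],[1,0,0,0,0,0,0],[1,0,0,0,0,0,0]],
])

```text
t: 31.08
ee_pos: [582.7, -197.7, 83.3]
orientation: [3.012, 0.892, 0.001]
ft_force: [-0.4, 0.4, 5.0]
width: 63.7
grasp_force: 30.0
```

>>> servo_tool([
  [[1,0,0,0,0,0,0],[1,0,0,0,0,0,0]],
])

```text
t: 31.25
ee_pos: [582.7, -197.7, 83.3]
orientation: [3.012, 0.892, 0.001]
ft_force: [-1.3, 0.3, 5.6]
width: 64.0
grasp_force: 30.0
```

>>> servo_tool([
  [[1,0,0,0.4,0,0,0],[1,0,0,0.9,0,0,0],[1,0.3,0.3,0.9,0,0,-0.4],[1,0.4,0.8,0.2,0,0,-0.4],[1,0.3,0.9,0,0,0,-0.4]],
])

```text
t: 31.67
ee_pos: [625.2, -118.7, 182.7]
orientation: [3.053, 0.725, 0.011]
ft_force: [1.2, -0.2, 0.1]
width: 64.3
grasp_force: 30.0
```

>>> servo_tool([
  [[1,0,0.9,0,0,0,-0.5],[1,0,0.9,0,0,0,-0.5],[1,0,0.9,0,0,0,-0.5],[1,0,0.9,0,0,0,-0.5],[1,0,0.9,0,0,0,-0.5]],
])

```text
t: 32.08
ee_pos: [622.0, 64.1, 178.5]
orientation: [-3.117, -0.393, 0.001]
ft_force: [0.7, 0.5, 0.1]
width: 64.1
grasp_force: 30.0
```

>>> servo_tool([
  [[1,0,0.9,0,0,0,-0.5],[1,0,0.9,0,0,0,-0.5],[1,-0.3,0.9,0,0,0,-0.5],[1,-0.3,0.9,0,0,0,-0.5],[1,-0.3,0.8,0,0,0,-0.45]],
])

```text
t: 32.5
ee_pos: [585.6, 240.4, 178.5]
orientation: [-3.141, -0.059, 0.0]
ft_force: [-1.4, -0.6, 0.1]
width: 63.7
grasp_force: 30.0
```

>>> servo_tool([
  [[1,-0.3,0.6,0,0,0,0],[1,-0.08,0.2,0,0,0,0],[1,0,0,0,0,0,0],[1,0,0,0,0,0,0],[1,0,0,0,0,0,0]],
])

```text
t: 32.92
ee_pos: [571.7, 269.2, 178.6]
orientation: [3.141, 0.06, 0.0]
ft_force: [-0.7, -0.4, 0.6]
width: 63.7
grasp_force: 30.0
```

```bash
python3 - <<'E'
from h import *
o=readout.get_obs();print(o['ee_pos'],o['orientation'],o['ft_force']);im=snap('wrist','w12.png');c=cam('wrist',o)
z=o['ee_pos'][2]-83.3+32
print('pk');blobs(im[150:335],(8,90,130),(30,255,255),(c[0]-np.array([[0,0,0],[0,0,150],[0,0,0]]),c[1],c[2],c[3]),z,1000)
print('ply');blobs(im[:330],(8,90,90),(28,255,255),c,52,150)
print('block');
for lo in(110,150):blobs(im[:330],(0,0,lo),(180,70,255),c,58,1500)
E
```

```text
[571.74598792 269.24725679 178.59920981] [3.14070707e+00 6.02616891e-02 7.84053482e-06] [-0.68410534 -0.4220372   0.60997945]
pk
[571.5 270.1] size [17.5 63.5] yaw -87.9 px (207, 129, 144, 35)
[590.7 381.4] size [38.9 85.8] yaw -0.2 px (0, 0, 78, 178)
ply
[524.6  97.1] size [20.5 45.1] yaw 62.5 px (482, 288, 53, 36)
[539.9 269.6] size [ 63.4 101. ] yaw -85.2 px (206, 236, 146, 84)
[571.9 308.1] size [11.  22.1] yaw -54.5 px (205, 220, 30, 21)
[593.6 314.2] size [14.4 23.3] yaw 63.9 px (190, 187, 37, 26)
[636.9 273.1] size [ 6.  60.5] yaw -87.8 px (227, 127, 102, 11)
[642.8 151.1] size [111.5 169.3] yaw 14.3 px (368, 0, 192, 253)
[587.9 386. ] size [144.3 223.6] yaw -10.8 px (0, 0, 212, 329)
block
[598.6 272.1] size [59.7 71.6] yaw 1.7 px (227, 137, 102, 114)
[650.  273.7] size [18.3 57.9] yaw -88.0 px (227, 93, 102, 34)
[678.4 367.2] size [55.3 98.5] yaw 89.2 px (25, 0, 175, 104)
[615.3 272.5] size [34.  59.3] yaw -87.9 px (227, 141, 101, 57)
[649.7 273.6] size [17.8 56.8] yaw -87.8 px (228, 94, 100, 33)
[693.1 377.7] size [58.3 63.7] yaw 31.8 px (25, 0, 140, 100)
```

>>> servo_tool([
  [[1,0,0.01,-0.5,0,0,0],[1,0,0,-0.6,0,0,0],[1,0,0,-0.4,0,0,0],[1,0,0,-0.15,0,0,0],[1,0,0,-0.05,0,0,0]],
])

```text
t: 33.38
ee_pos: [571.1, 269.3, 109.4]
orientation: [3.14, 0.059, -0.003]
ft_force: [0.1, -0.5, 0.1]
width: 63.2
grasp_force: 30.0
```

>>> servo_tool([
  [[1,0,0,0,0,0,0],[1,0,0,0,0,0,0],[1,0,0,0,0,0,0],[1,0,0,0,0,0,0]],
])

```text
t: 33.72
ee_pos: [571.8, 271.0, 111.8]
orientation: [-3.14, -0.061, -0.003]
ft_force: [-0.5, 0.2, 0.9]
width: 63.8
grasp_force: 30.0
```

>>> servo_tool([
  [[1,0,0,-0.06,0,0,0],[1,0,0,0,0,0,0],[1,0,0,0,0,0,0]],
])

```text
t: 33.97
ee_pos: [571.2, 270.9, 108.4]
orientation: [-3.141, -0.062, -0.0]
ft_force: [-0.2, 1.0, 0.0]
width: 63.8
grasp_force: 30.0
```

>>> servo_tool([
  [[1,0,0,-0.03,0,0,0],[1,0,0,0,0,0,0]],
])

```text
t: 34.13
ee_pos: [571.1, 270.8, 106.9]
orientation: [3.141, 0.062, -0.0]
ft_force: [-0.1, -0.1, 0.2]
width: 64.0
grasp_force: 30.0
```

>>> servo_tool([
  [[1,0,-0.01,-0.03,0,0,0],[1,0,0,0,0,0,0]],
])

```text
t: 34.3
ee_pos: [571.1, 270.3, 105.6]
orientation: [3.141, 0.062, -0.001]
ft_force: [0.5, -0.3, 0.2]
width: 63.7
grasp_force: 30.0
```

>>> servo_tool([
  [[1,0,0,-0.03,0,0,0],[1,0,0,0,0,0,0]],
])

```text
t: 34.47
ee_pos: [571.2, 270.4, 105.3]
orientation: [3.141, 0.062, -0.0]
ft_force: [-1.9, -1.2, 6.5]
width: 63.8
grasp_force: 30.0
```

>>> servo_tool([
  [[-1,0,0,0.02,0,0,0],[-1,0,0,0,0,0,0],[-1,0,0,0,0,0,0],[-1,0,0,0.4,0,0,0],[-1,0,0,0.9,0,0,0]],
])

```text
t: 34.88
ee_pos: [568.7, 269.2, 153.6]
orientation: [3.138, 0.061, -0.013]
ft_force: [0.7, 0.4, -0.2]
width: 87.6
grasp_force: 0.0
```

>>> servo_tool([
  [[-1,0,0,0.8,0,0,0],[1,-0.4,0,0,0,0,0],[1,-0.7,0,0,0,0,0],[1,-0.7,-0.04,0,0,0,0],[1,-0.5,-0.04,0,0,0,0]],
])

```text
t: 35.3
ee_pos: [477.1, 266.8, 189.4]
orientation: [3.141, 0.062, -0.002]
ft_force: [-0.6, 0.8, 0.3]
width: 64.3
grasp_force: 0.0
```

>>> servo_tool([
  [[1,-0.23,0,0,0,0,0],[1,0,0,0,0,0,0],[1,0,0,0,0,0,0],[1,0,0,0,0,0,0],[1,0,0,0,0,0,0]],
])

```text
t: 35.72
ee_pos: [471.4, 267.5, 189.6]
orientation: [-3.14, -0.061, -0.002]
ft_force: [0.4, -0.5, 0.2]
width: 31.3
grasp_force: 0.0
```

>>> servo_tool([
  [[1,0,0,0,0,0,0],[1,0,0,0,0,0,0],[1,0,0,0,0,0,0],[1,0,0,0,0,0,0]],
])

```text
t: 36.05
ee_pos: [470.2, 267.2, 189.4]
orientation: [3.141, 0.061, -0.0]
ft_force: [0.0, -0.3, -1.1]
width: 4.7
grasp_force: 0.0
```

```bash
python3 - <<'E'
from h import *
o=readout.get_obs();print(o['ee_pos'],o['orientation'],o['width']);im=snap('wrist','w13.png');c=cam('wrist',o)
print('pine z54');blobs(im[:330],(8,90,130),(30,255,255),c,54,300)
for lo in(110,160):
  print('bright z58');blobs(im[:330],(0,0,lo),(180,70,255),c,58,1000)
s=snap('side','s13.png')
O=np.zeros((600,800,3),np.uint8);O[:360]=cv2.resize(im[40:256,40:520,::-1],(800,360),interpolation=cv2.INTER_CUBIC)
O[360:,:480]=cv2.resize(s[285:345,235:355,::-1],(480,240),interpolation=cv2.INTER_CUBIC);cv2.imwrite('pics/w13c.png',O)
E
```

```text
[470.24415715 267.17628659 189.38438364] [ 3.14098467e+00  6.11562041e-02 -2.56337148e-05] 4.691749093727192
pine z54
[439.5 151.3] size [ 93.8 164.4] yaw 90.0 px (323, 209, 237, 121)
[571.  271.1] size [18.4 64.3] yaw -88.5 px (226, 54, 109, 34)
[594.  181.5] size [35.3 42. ] yaw 3.7 px (403, 0, 60, 76)
[574.1 382.1] size [58.1 70.4] yaw -67.1 px (52, 0, 111, 111)
[493.7 445.5] size [ 68.3 232.2] yaw -0.0 px (0, 0, 90, 330)
bright z58
[416.2 133.3] size [26.4 45.8] yaw 13.6 px (441, 280, 36, 50)
[464.8  85.4] size [29.8 43.1] yaw -89.1 px (510, 227, 50, 40)
[499.5 268. ] size [36.9 58.3] yaw -87.8 px (234, 160, 93, 57)
[540.9 254.2] size [20.4 39.9] yaw 2.4 px (289, 89, 35, 68)
[540.3 285.1] size [20.9 39.9] yaw 2.0 px (237, 88, 36, 68)
[596.3 271.9] size [24.6 60.1] yaw -87.8 px (227, 0, 107, 47)
bright z58
[507.6 268.3] size [19.4 57.6] yaw -87.8 px (235, 161, 92, 31)
[541.5 254.4] size [20.1 38.8] yaw 2.0 px (289, 89, 35, 66)
[540.6 285.2] size [19.8 39.2] yaw 1.9 px (238, 88, 34, 67)
[596.6 271.9] size [24.  59.6] yaw -87.8 px (228, 0, 106, 46)
```

Packer stands square at (571, 271) and the block edge is at x≈584. Descending behind the sliding jaw, then pushing.

>>> servo_tool([
  [[1,0,-0.01,-0.6,0,0,0],[1,0,0,-0.8,0,0,0],[1,0,0,-0.4,0,0,0],[1,0,0,-0.13,0,0,0],[1,0,0,0,0,0,0]],
])

```text
t: 36.57
ee_pos: [469.4, 266.5, 111.1]
orientation: [3.14, 0.062, -0.004]
ft_force: [0.6, 0.3, 0.1]
width: 0.1
grasp_force: 0.0
```

>>> servo_tool([
  [[1,0,0,0,0,0,0],[1,0,0,0,0,0,0],[1,0,0,0,0,0,0],[1,0,0,0,0,0,0]],
])

```text
t: 36.9
ee_pos: [470.6, 267.1, 113.3]
orientation: [-3.14, -0.062, -0.003]
ft_force: [-0.2, -0.8, 1.0]
width: 0.4
grasp_force: 0.0
```

>>> servo_tool([
  [[1,0.08,0,0,0,0,0],[1,0.08,0.01,0,0,0,0],[1,0.08,0,0,0,0,0],[1,0.08,0,0,0,0,0],[1,0.08,0.01,0,0,0,0]],
])

```text
t: 37.32
ee_pos: [485.6, 267.4, 112.2]
orientation: [3.14, 0.061, -0.003]
ft_force: [-5.3, -0.5, 3.8]
width: 0.7
grasp_force: 2.3
```

>>> servo_tool([
  [[1,0.08,0,0,0,0,0],[1,0.08,0.01,0,0,0,0],[1,0.08,0,0,0,0,0],[1,0.08,0,0,0,0,0],[1,0.08,0.01,0,0,0,0]],
])

```text
t: 37.73
ee_pos: [502.0, 268.1, 112.1]
orientation: [3.14, 0.062, -0.002]
ft_force: [-4.7, -2.7, 2.1]
width: 0.6
grasp_force: 2.3
```

>>> servo_tool([
  [[1,0.08,0,0,0,0,0],[1,0.08,0.01,0,0,0,0],[1,0.08,0,0,0,0,0],[1,0.06,0,0,0,0,0],[1,0,0,0,0,0,0]],
])

```text
t: 38.15
ee_pos: [514.6, 268.7, 112.1]
orientation: [3.141, 0.061, 0.001]
ft_force: [-1.7, -1.7, -0.9]
width: 0.5
grasp_force: 1.1
```

>>> servo_tool([
  [[1,0.04,0,0,0,0,0],[1,0.04,0.01,0,0,0,0],[1,0,0,0,0,0,0]],
])

```text
t: 38.4
ee_pos: [517.3, 269.0, 112.1]
orientation: [3.141, 0.062, -0.0]
ft_force: [-4.2, -1.8, -0.6]
width: 0.2
grasp_force: 1.5
```

>>> servo_tool([
  [[1,0.05,0,0,0,0,0],[1,0.05,0,0,0,0,0],[1,0.05,0.01,0,0,0,0],[1,0.04,0,0,0,0,0]],
])

```text
t: 38.73
ee_pos: [524.8, 269.5, 112.1]
orientation: [3.141, 0.062, -0.001]
ft_force: [-4.4, -2.0, -2.1]
width: 0.2
grasp_force: 2.1
```

>>> servo_tool([
  [[1,0.04,0,0,0,0,0],[1,0.04,0,0,0,0,0],[1,0.04,0.01,0,0,0,0]],
])

```text
t: 38.98
ee_pos: [529.6, 269.8, 112.1]
orientation: [3.141, 0.062, -0.001]
ft_force: [-4.4, -4.0, -0.9]
width: 0.9
grasp_force: 2.2
```

>>> servo_tool([
  [[1,0.03,0,0,0,0,0],[1,0.03,0,0,0,0,0],[1,0,0,0,0,0,0]],
])

```text
t: 39.23
ee_pos: [532.1, 269.9, 112.1]
orientation: [3.141, 0.061, -0.0]
ft_force: [-4.3, -3.1, -1.4]
width: 0.6
grasp_force: 2.0
```

>>> servo_tool([
  [[1,0.03,0,0,0,0,0],[1,0.03,0,0,0,0,0],[1,0,0,0,0,0,0]],
])

```text
t: 39.48
ee_pos: [533.5, 270.0, 112.2]
orientation: [3.141, 0.061, -0.004]
ft_force: [-8.6, -1.4, 1.7]
width: 0.3
grasp_force: 4.2
```

>>> servo_tool([
  [[1,0.03,0,0,0,0,0],[1,0.02,0,0,0,0,0],[1,0,0,0,0,0,0]],
])

```text
t: 39.73
ee_pos: [533.8, 270.0, 112.2]
orientation: [3.14, 0.061, -0.01]
ft_force: [-16.1, -0.1, 8.0]
width: 0.6
grasp_force: 7.7
```

>>> servo_tool([
  [[1,0.02,0,0,0,0,0],[1,0.02,0,0,0,0,0],[1,0,0,0,0,0,0]],
])

```text
t: 39.98
ee_pos: [534.0, 270.0, 112.2]
orientation: [3.139, 0.061, -0.014]
ft_force: [-21.4, 2.6, 12.4]
width: 0.2
grasp_force: 10.5
```

The jaw stops at the predicted position with 21 N, so it is snug. Backing off and looking.

>>> servo_tool([
  [[1,-0.3,0,0,0,0,0],[1,-0.3,0,0,0,0,0],[1,-0.2,0,0.3,0,0,0],[1,0,0,0.9,0,0,0],[1,0,0,0.9,0,0,0]],
])

```text
t: 40.4
ee_pos: [505.3, 270.1, 196.4]
orientation: [3.14, 0.062, -0.001]
ft_force: [0.3, 0.9, 0.8]
width: 0.4
grasp_force: 0.0
```

>>> servo_tool([
  [[1,0.4,0,0.9,0,0,0],[1,0.6,0,0,0,0,0],[1,0.6,0,0,0,0,0],[1,0.4,0,0,0,0,0],[1,0,0,0,0,0,0]],
])

```text
t: 40.82
ee_pos: [589.7, 270.5, 233.7]
orientation: [-3.139, -0.06, -0.01]
ft_force: [0.1, -0.1, -0.1]
width: 0.6
grasp_force: 0.0
```

>>> servo_tool([
  [[1,0,0,0,0,0,0],[1,0,0,0,0,0,0],[1,0,0,0,0,0,0]],
])

```text
t: 41.07
ee_pos: [585.0, 270.1, 232.0]
orientation: [3.141, 0.062, -0.001]
ft_force: [0.2, 0.1, 0.2]
width: 0.3
grasp_force: 0.0
```

```bash
python3 - <<'E'
from h import *
o=readout.get_obs();print(o['ee_pos'],o['orientation']);im=snap('wrist','w14.png');c=cam('wrist',o)
print('pine z54');blobs(im[:330],(8,90,110),(30,255,255),c,54,200)
print('block z58');blobs(im[:330],(0,0,130),(180,70,255),c,58,1000)
s=snap('side','s14.png')
O=np.zeros((600,800,3),np.uint8);O[:,:480]=cv2.resize(im[60:260,200:360,::-1],(480,600),interpolation=cv2.INTER_CUBIC)
O[:,480:]=cv2.resize(cv2.rotate(s[285:345,235:355,::-1],cv2.ROTATE_90_CLOCKWISE),(320,600),interpolation=cv2.INTER_CUBIC);cv2.imwrite('pics/w14c.png',O)
E
```

```text
[584.99574247 270.05488987 232.02376253] [ 3.14079247e+00  6.21780552e-02 -9.65113328e-04]
pine z54
[488.  103.7] size [ 24.1 142.6] yaw -89.9 px (383, 306, 150, 24)
[576.9 271.6] size [17.8 65.1] yaw -87.7 px (237, 209, 82, 22)
[637.4 273. ] size [ 5.2 59.5] yaw -87.7 px (239, 140, 80, 8)
[703. 131.] size [29.5 55.7] yaw -28.5 px (440, 22, 75, 82)
[727.1 201.6] size [33.3 38.6] yaw 80.4 px (356, 0, 63, 50)
[729.8 254.3] size [12.8 32.8] yaw -87.3 px (287, 0, 49, 21)
[596.6 470.1] size [106.2 277.7] yaw -0.1 px (0, 0, 115, 330)
block z58
[540.4 270. ] size [58.  58.4] yaw 2.3 px (242, 230, 72, 65)
[610.  272.8] size [47.6 59.8] yaw -87.7 px (238, 149, 80, 62)
[650.1 273.6] size [17.9 57.7] yaw -87.7 px (239, 114, 80, 26)
[695.5 375.5] size [71.9 89. ] yaw 30.9 px (72, 0, 140, 123)
```

View pics/w14c.png

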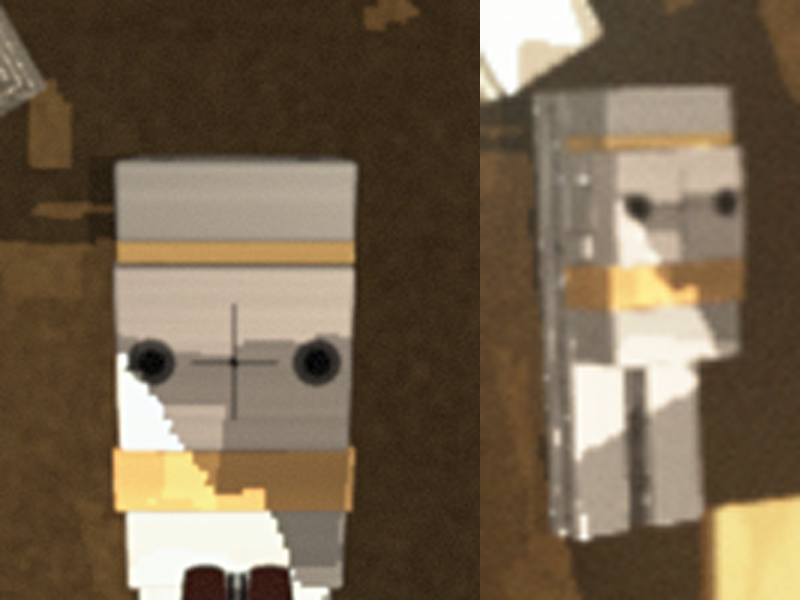

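The picture shows facing (row 252), block (265–450, cross centred at (234,362)), packer (450–512) and jaw in a tight, square stack, with the robot clear. Handing in.

```bash
python3 -c "
from workcell import close_job
print(close_job())"
```

```text
the job is handed in; nothing more can be done
None
```

The job is handed in at about 41 s: the block sits on both parallels against the fixed jaw, with the packer between it and the sliding jaw, which I pushed up until it stopped (21 N). The first parallel tipped in the grip while being placed and had to be set down and re-gripped. It was about 2° off square across the bed when last measured, and it is now under the block, so I could not recheck it.

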